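Pack the bookbinder's sewing caddy

TASK

Pack the sewing caddy from the things that lie near the front edge of the bench: stand the white thread spool upright in the round well with the white pad and the red spool upright in the round well with the red pad, lay the beeswax flat in the oblong recess with the yellow pad, and set the brass weight upright in the oblong recess with the black pad. Each must rest down on its pad inside the rim, the wax and the weight lengthwise along their recesses. The navy spool and the eraser do not belong in it: leave them where they are.

Things in the scene. Friction and masses are not known exactly. Their poses are not given: they have to be found in the camera images.
- white_spool_centre (a point): wooden thread spool wound with white thread, with a round paper label of that colour on top, standing upright on the bare wood near the bench's front edge: 41 mm across, 50 mm high, about 30 g. Point: its centre, 25 mm above its foot; z is its axis. To be gathered.
- red_spool_centre (a point): wooden thread spool wound with dark red thread, with a round paper label of that colour on top, standing upright on the bare wood near the bench's front edge: 41 mm across, 50 mm high, about 30 g. Point: its centre, 25 mm above its foot; z is its axis. To be gathered.
- navy_spool_centre (a point): wooden thread spool wound with navy blue thread, with a round paper label of that colour on top, standing upright on the bare wood near the bench's front edge: 41 mm across, 50 mm high, about 30 g. Point: its centre, 25 mm above its foot; z is its axis. Does not belong in the caddy.
- wax_centre (a point): plain yellow-brown block of beeswax, lying flat near the bench's front edge (not the one far back by the press): 36 mm (its x) by 52 mm (its y), 19 mm high, about 35 g. Point: its centre, 9.5 mm above its underside. To be gathered.
- weight_centre (a point): brass weight near the bench's front edge (not the one far back by the press), about 0.72 kg: a block 40 mm (its x) by 60 mm (its y), 34 mm high, with a round knob 22 mm across on the middle of its top, from 34 to 60 mm above its underside. Point: 30 mm above the middle of its underside. To be gathered.
- rubber_centre (a point): small eraser, white with a blue sleeve, lying flat near the bench's front edge: 22 mm (its x) by 50 mm (its y), 12 mm high. Point: its centre. Does not belong in the caddy.
- white_well_pad (a point): fixed light-wood insert, 90 x 90 x 10 mm, in any one quarter of the fixed dark square caddy (a tray 200 x 200 mm, walls 18 mm high; insert centres 93 mm apart). This one has a round well 57 mm across with a white pad. Point: middle of the pad's upper face, 10 mm above the bench; the insert's rim is 5 mm above the pad. 
- red_well_pad (a point): fixed light-wood insert, 90 x 90 x 10 mm, in any one quarter of the fixed dark square caddy (a tray 200 x 200 mm, walls 18 mm high; insert centres 93 mm apart). This one has a round well 57 mm across with a red pad. Point: middle of the pad's upper face, 10 mm above the bench; the insert's rim is 5 mm above the pad. 
- yellow_recess_pad (a point): fixed light-wood insert, 90 x 90 x 10 mm, in any one quarter of the fixed dark square caddy (a tray 200 x 200 mm, walls 18 mm high; insert centres 93 mm apart). This one has an oblong recess, 52 mm (its x) by 68 mm (its y), with a yellow pad. Point: middle of the pad's upper face, 10 mm above the bench; the insert's rim is 5 mm above the pad. 
- black_recess_pad (a point): fixed light-wood insert, 90 x 90 x 10 mm, in any one quarter of the fixed dark square caddy (a tray 200 x 200 mm, walls 18 mm high; insert centres 93 mm apart). This one has an oblong recess, 56 mm (its x) by 76 mm (its y), with a black pad. Point: middle of the pad's upper face, 10 mm above the bench; the insert's rim is 5 mm above the pad. 
Mind the look-alikes: they are no part of the job. Several things look just like the part that bears white_spool_centre: the one meant starts farthest to the robot's right. Of the things that look like the part that bears weight_centre, the smaller one is meant.

How it is judged:
At the end, for the whole second after the job is handed in: Each of the four on its pad: within 12 mm of the pad's centre, down within 3 mm, upright within 0.1 rad, at rest; wax and weight along their recesses within 0.35 rad. Navy spool and eraser within 20 mm of their starts (horizontal distance between white_spool_centre and white_well_pad below 0.012 m and z of white_spool_centre in the frame of white_well_pad between 0.022 and 0.028 m and angle between each of white_spool_centre, red_spool_centre, wax_centre, weight_centre's own z axis and vertical below 0.1 rad and linear speed of each of white_spool, red_spool, wax, weight below 0.02 m/s and horizontal distance between red_spool_centre and red_well_pad below 0.012 m and z of red_spool_centre in the frame of red_well_pad between 0.022 and 0.028 m and horizontal distance between wax_centre and yellow_recess_pad below 0.012 m and z of wax_centre in the frame of yellow_recess_pad between 0.0065 and 0.0125 m and angle between the y axis of wax_centre and the y axis of yellow_recess_pad, either way round below 0.35 rad and horizontal distance between weight_centre and black_recess_pad below 0.012 m and z of weight_centre in the frame of black_recess_pad between 0.027 and 0.033 m and angle between the y axis of weight_centre and the y axis of black_recess_pad, either way round below 0.35 rad and distance of each of navy_spool_centre, rubber_centre from where it was at the start of the episode below 0.02 m); the robot touches nothing.
It fails at once if the navy spool is moved from its place (distance of navy_spool_centre from where it was at the start of the episode above 0.02 m).
It fails at once if the eraser is moved from its place (distance of rubber_centre from where it was at the start of the episode above 0.02 m).
It also fails if it takes over 106 s, if anything falls off the work surface, if the arm or the gripper's body presses on something with over 40 N, if the wrist force passes 120 N, or if a joint passes its speed limit or range.

ROBOT

A 6-joint arm with a two-finger parallel gripper is mounted at the origin on a cart in front of the work surface, level with it; the furniture and walls round the work are solid. World frame = base frame: x ahead of the robot, y to its left, z up, the work surface at z = 0. Lengths are in m, angles in rad, forces in N, time in s.
With the tool pointing down it reaches from about 0.225 to 0.875 m from the base axis. Payload 3.4 kg.
Tool frame: the origin (TCP) lies between the finger pads; the fingertips stand 11 mm ahead of it and the grasp point (between the pads) lies 8 mm behind it (tips_ahead is the distance from the TCP to the fingertips, in m); z points along the fingers, x is the direction in which the jaws open and shut, and the axes are right-handed (so a half turn about z gives the same grasp; the last joint's range is limited). The gripper opens to 85 mm and grips with 20 to 120 N. Pads are 22 mm wide; open, the fingers measure 114 mm over their backs; the gripper's body (76 mm by 85 mm) begins 54 mm behind the grasp point. The pads swing forward as they close: fully open they stand 13 mm farther back than shut.
Start: joints at [1.058, 0.276, 1.505, -0, 1.361, -0.121], TCP at [0.22, 0.531, 0.207] pointing down, gripper open.
Joint ranges: [-2.89, 2.89], [-0.75, 2.08], [0.22, 2.7], [-1.18, 4.32], [0.11, 2.71], [-2.7, 2.7]. Speed limits (rad/s): [2.57, 2.57, 3.14, 3.14, 3.14, 3.14].

INTERFACE

Orientations are given as a unit quaternion [w, x, y, z].
In Python, from rig import get_state, get_image, sign_off, masks_of, tips_ahead gives the robot as it stands.
- The arm moves only by the tool play_rows, never from a script. Its argument "series" is a list of rows, each an object of numbers: "fingers": the closure, from -1 (fully open) to 1 (shut); "dx", "dy", "dz": the shift along the world's x, y, z in mm; "turn": the turn about the world's z in rad. A call has 1 to 20 rows; each row shifts and turns the pose as measured when the row begins; what a row does not reach is not made up. A row lasts 1/12 s, in which the tool goes at most 41.7 mm and 7.16 degrees, less where a joint would pass 70% of its speed; a pose out of reach is approached as far as the arm can. A call with a gripper value outside its range is refused whole. The fingers move at their own pace and stop on an object; "squeeze" is the grip in N (left out, the last holds). Time passes only in rows, so rows that do not move let the fingers close. It gives the time, the measured TCP pose, the force and the opening at its end, in the units of the state.
- get_state(): the state, without advancing time (a new reading comes with each control period).
- get_image(name): name is "side" or "top"; returns a dict with "pixels" (480x640x3 uint8, red, green, blue), "vfov" (degrees; the focal length in pixels is half the picture's height over the tangent of half this angle, whatever the lens; pixels are square), "cx", "cy" (the principal point, pixels), "rvec" (rotation vector, rad) and "tvec" (3), from world to camera coordinates, as OpenCV has them. Camera axes: x right, y down, z forward; pixel columns grow to the right and rows downward; lengths in m; the calibration is good to about 2 mm. A picture is of the moment at which its call begins. There is no depth.
- sign_off(): hands the job in, once; it reports no verdict.
Trained networks look in a picture, given as the dict that the camera call returned (one of the last four; its "shot" number tells which), for a name from the list of things; names that differ only in an ending like _2 or _b are one class to them, and where a whole thing is asked for, a point or a joint stands for the part that bears it (a point fixed in the world has none). Each returns a list of dicts, best first, with "p" (0 to 1); they miss things now and then, are a little off and sometimes report something else, mostly with a low value. They report only what shows in the picture. A call takes as long as a camera call. They do not tell look-alikes from the thing itself.
- masks_of(picture, label): "region" (480x640 bool, what is visible of it) and "xy" ([column, row] in pixels, amid what is visible of it).
The state is a dict: "clock": time; "qpos": joint angles; "qd": joint speeds; "effort": joint torques, N m; "position": TCP position; "ee_rot": TCP orientation; "contact_force": force on the tool from outside, world axes, zero at the start; "moment": the same for the moment, N m; "width": finger opening in m.
Only numpy, scipy, OpenCV 4.12 (cv2) and the standard library are available. Lean on these libraries where they do the work, as an engineer would, in place of code of your own. Each camera call takes 0.05 s, during which the arm holds its last target. There are 200 camera calls.

## Working session

There is one attempt and no reset: what is moved stays moved. The work goes in short steps, Python scripts to look and compute and a tool call to move; the robot and the scene stay as the last step left them, time stands still between calls to the robot, and variables do not carry over. Pictures are saved under pics/ and viewed, about 12 in all and at most 16, crops included, and the job is handed in when it is done.

Besides the shell and the picture viewer there is one more tool, called after "Request:" as a command line: name --argument value ..., lists and objects as JSON in quotes. play_rows: Moves the arm, as the interface text tells. Its arguments: {"type":"object","properties":{"series":{"type":"array"},"squeeze":{"type":"number"}},"required":["series"]}

```bash
mkdir -p pics; cat > h.py <<'E'
import numpy as np, cv2
from rig import *
def K(im):
    f=240/np.tan(np.radians(im["vfov"])/2); return np.array([[f,0,im["cx"]],[0,f,im["cy"]],[0,0,1.]])
def ray(im,uv):
    R=cv2.Rodrigues(np.array(im["rvec"],float))[0]; t=np.array(im["tvec"],float).ravel()
    d=R.T@np.linalg.inv(K(im))@np.array([uv[0],uv[1],1.]); return -R.T@t,d/np.linalg.norm(d)
def atz(im,uv,z):
    c,d=ray(im,uv); return c+d*(z-c[2])/d[2]
def proj(im,P):
    return cv2.projectPoints(np.array(P,float).reshape(-1,1,3),np.array(im["rvec"],float),np.array(im["tvec"],float),K(im),None)[0].reshape(-1,2)
def tri(i1,u1,i2,u2):
    c1,d1=ray(i1,u1);c2,d2=ray(i2,u2)
    s=np.linalg.lstsq(np.stack([d1,-d2],1),c2-c1,rcond=None)[0]
    return (c1+s[0]*d1+c2+s[1]*d2)/2, np.linalg.norm(c1+s[0]*d1-c2-s[1]*d2)
def save(im,n): cv2.imwrite(f"pics/{n}.png",im["pixels"][:,:,::-1])
E
python3 - <<'E'
from h import *
np.set_printoptions(precision=3,suppress=True)
names="white_spool_centre red_spool_centre navy_spool_centre wax_centre weight_centre rubber_centre white_well_pad red_well_pad yellow_recess_pad black_recess_pad".split()
for v in("top","side"):
    im=get_image(v); save(im,v+"0"); print(v,im["vfov"],"cam",ray(im,(320,240)),{k:im[k] for k in im if k not in("pixels",)})
    for n in names:
        try: print(n,[(round(m["p"],2),np.round(m["xy"]).tolist(),int(m["region"].sum()),np.round(atz(im,m["xy"],.02)[:2],3).tolist()) for m in masks_of(im,n)])
        except Exception as e: print(n,e)
print(tips_ahead,get_state())
E
```

```text
top 53.231285626332735 cam (array([0.308, 0.068, 1.05 ]), array([ 0.217,  0.02 , -0.976])) {'vfov': 53.231285626332735, 'cx': 327.4223357094857, 'cy': 244.55414365547838, 'rvec': array([ 2.104, -2.114,  0.215]), 'tvec': array([0.076, 0.519, 0.963]), 'shot': 1}
white_spool_centre [(0.9, [440.0, 249.0], 355, [0.515, -0.173]), (0.77, [364.0, 187.0], 403, [0.659, -0.009]), (0.76, [277.0, 184.0], 373, [0.668, 0.188]), (0.55, [302.0, 230.0], 1610, [0.56, 0.131])]
red_spool_centre [(0.56, [491.0, 262.0], 410, [0.486, -0.282])]
navy_spool_centre [(0.82, [383.0, 287.0], 343, [0.433, -0.045])]
wax_centre [(0.59, [431.0, 292.0], 387, [0.421, -0.149])]
weight_centre [(0.84, [375.0, 233.0], 545, [0.552, -0.031]), (0.71, [173.0, 281.0], 1278, [0.448, 0.408])]
rubber_centre [(0.8, [489.0, 312.0], 281, [0.378, -0.27])]
white_well_pad [(0.85, [303.0, 234.0], 1666, [0.551, 0.127]), (0.52, [373.0, 230.0], 598, [0.559, -0.027])]
red_well_pad [(0.8, [258.0, 272.0], 1690, [0.467, 0.225])]
yellow_recess_pad [(0.7, [258.0, 234.0], 1629, [0.551, 0.228])]
black_recess_pad [(0.69, [382.0, 288.0], 359, [0.431, 
[... 949 characters left out ...]
 283.0], 1428, [0.566, 0.137])]
red_well_pad [(0.77, [347.0, 321.0], 1708, [0.466, 0.23])]
yellow_recess_pad [(0.72, [296.0, 318.0], 1682, [0.561, 0.232]), (0.31, [368.0, 232.0], 431, [0.437, -0.046])]
black_recess_pad [(0.87, [352.0, 290.0], 1453, [0.462, 0.146])]
0.011 {'clock': 1.1, 'qpos': array([ 1.058,  0.276,  1.505,  0.   ,  1.361, -0.121]), 'qd': array([ 0.   ,  0.   ,  0.002,  0.001,  0.002, -0.   ]), 'effort': array([  0.   , -41.668, -24.609,   0.   ,   0.   ,   0.   ]), 'position': array([0.22 , 0.531, 0.207]), 'ee_rot': array([-0.   ,  0.831,  0.556,  0.   ]), 'contact_force': array([0.019, 0.832, 1.054]), 'moment': array([-0.001,  0.022, -0.055]), 'width': 0.08544448467986177}
```

```bash
ls pics
```

```text
side0.png
top0.png
```

View pics/top0.png

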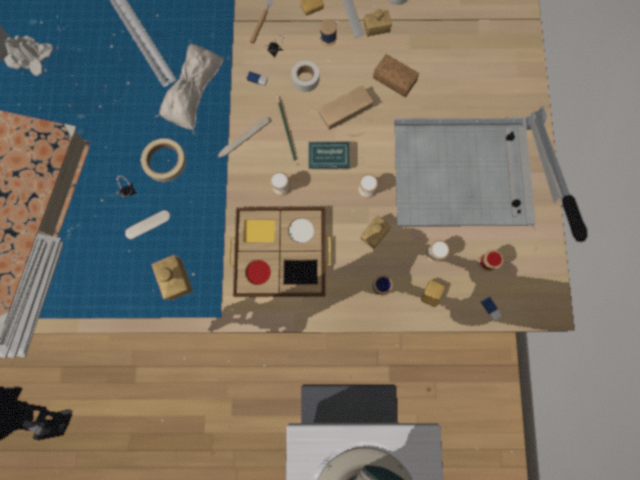

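View pics/side0.png

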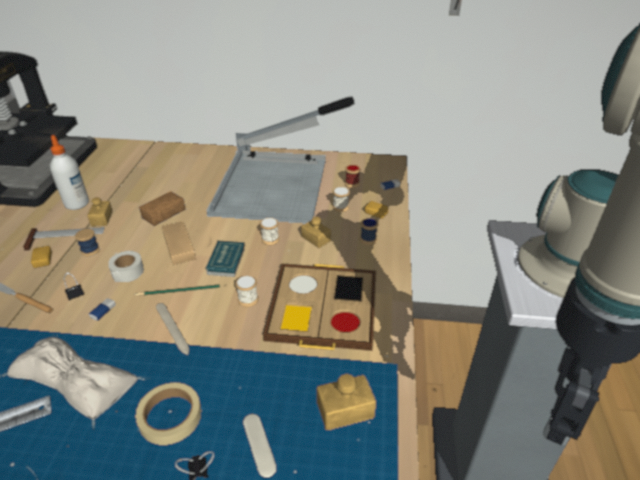

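The candidates for the white spool are (440,249), (368,186) and (280,184) in the top view. The one at (440,249) is meant, because it is farthest right (−y). The candidates for the weight are (375,233) and (172,277). The smaller one, at (375,233), is meant; the look-alike by the press at (378,22) is excluded. I'll confirm these in a crop and fit the poses.

```bash
cat > fit.py <<'E'
from h import *
from scipy.optimize import minimize
def cyl(r,z0,z1):
    a=np.linspace(0,2*np.pi,24,endpoint=False); return np.array([[r*np.cos(t),r*np.sin(t),z] for z in(z0,z1) for t in a])
def box(x,y,z0,z1): return np.array([[i*x/2,j*y/2,z] for i in(-1,1) for j in(-1,1) for z in(z0,z1)])
M={"white_spool_centre":[cyl(.0205,0,.05)],"red_spool_centre":[cyl(.0205,0,.05)],"navy_spool_centre":[cyl(.0205,0,.05)],
"wax_centre":[box(.036,.052,0,.019)],"weight_centre":[box(.04,.06,0,.034),cyl(.011,.034,.06)],"rubber_centre":[box(.022,.05,0,.012)]}
def sil(im,name,p):
    m=np.zeros((480*2,640*2),np.uint8); c,s=np.cos(p[2]),np.sin(p[2])
    for P in M[name]:
        Q=np.c_[c*P[:,0]-s*P[:,1]+p[0],s*P[:,0]+c*P[:,1]+p[1],P[:,2]+(p[3] if len(p)>3 else 0)]
        u=proj(im,Q)*2+.5; cv2.fillConvexPoly(m,np.round(cv2.convexHull((u*16).astype(np.float32))).astype(np.int32),255,shift=4)
    return m
def fit(name,obs,p0,yaw=True,z=0.):
    # obs: list (im,mask)
    T=[(im,cv2.GaussianBlur(cv2.resize(m.astype(np.uint8)*255,None,fx=2,fy=2,interpolation=cv2.INTER_NEAREST),(0,0),3).astype(float)) for im,m in obs]
    def cost(q):
        p=[q[0],q[1],q[2]*10 if yaw else 0,z]
        return sum(((cv2.GaussianBlur(sil(im,name,p),(0,0),3)-t)**2).sum()/(t**2).sum() for im,t in T)
    best=None
    for y in (np.linspace(0,np.pi,6,endpoint=False) if yaw else [0]):
        q0=np.array([p0[0],p0[1],y/10]); S=np.vstack([q0,q0+[.01,0,0],q0+[0,.01,0],q0+[0,0,.03]])
        r=minimize(cost,q0,method="Nelder-Mead",options=dict(initial_simplex=S,xatol=1e-4,fatol=1e-4,maxiter=150))
        if best is None or r.fun<best.fun: best=r
    return best.x[0],best.x[1],(best.x[2]*10)%np.pi if yaw else 0,best.fun
E
python3 - <<'E'
from fit import *
np.set_printoptions(precision=4,suppress=True)
A,B=get_image("top"),get_image("side")
g={"white_spool_centre":(.5,-.18),"red_spool_centre":(.48,-.285),"navy_spool_centre":(.43,-.05),"wax_centre":(.415,-.145),"weight_centre":(.55,-.03),"rubber_centre":(.385,-.265)}
vis=cv2.resize(A["pixels"][200:330,330:530,::-1],None,fx=4,fy=4,interpolation=cv2.INTER_CUBIC)
for n,p in g.items():
    obs=[];cs=[]
    for im in(A,B):
        ms=[m for m in masks_of(im,n) if np.hypot(*(atz(im,m["xy"],.02)[:2]-p))<.05]
        if ms: obs.append((im,ms[0]["region"])); cs.append(ms[0]["xy"])
    r=fit(n,obs,p,"spool" not in n)
    print(n,len(obs),np.round(r,4), "tri",tri(A,cs[0],B,cs[1]) if len(cs)==2 else "")
    for z in(0,.05 if "spool" in n else .03):
        u=(proj(A,[r[0],r[1],z])[0]-[330,200])*4+1.5; cv2.circle(vis,tuple(np.int32(u)),3,(0,255,0),-1)
    c=cv2.findContours(sil(A,n,[r[0],r[1],r[2],0]),0,2)[0][0]; cv2.polylines(vis,[((c/2-[330,200])*4).astype(np.int32)],True,(255,0,255),1)
cv2.imwrite("pics/crop1.png",vis)
# pads by colour
def col(im,n,c0):
    h=cv2.cvtColor(im["pixels"],cv2.COLOR_RGB2HSV).astype(int); H,S,V=h[...,0],h[...,1],h[...,2]
    m={"w":(S<50)&(V>150),"r":((H<8)|(H>172))&(S>150)&(V>70),"y":(H>20)&(H<32)&(S>175)&(V>140),"k":(V<35)}[n].astype(np.uint8)
    k,l,s,c=cv2.connectedComponentsWithStats(m); j=1+np.argmin(np.hypot(*(c[1:]-c0).T)+1000*(s[1:,4]<100))
    pts=np.argwhere(l==j)[:,::-1]; W=np.array([atz(im,q,.010)[:2] for q in pts]); return W.mean(0),s[j,4],c[j],np.round([cv2.minAreaRect((W*1000).astype(np.float32))][0][1:][0],0),cv2.minAreaRect((W*1000).astype(np.float32))
for n,a,b in(("w",(302,231),(303,284)),("r",(258,272),(346,321)),("y",(261,231),(296,318)),("k",(301,272),(349,288))):
    x=col(A,n,a);y=col(B,n,b); print(n,"top",x[0],x[1],x[4],"side",y[0],y[1],y[4],"tri",tri(A,x[2],B,y[2]))
E
```

```text
white_spool_centre 2 [ 0.51   -0.1657  0.      0.0508] tri (array([ 0.5089, -0.16  ,  0.0327]), np.float64(0.010636063462556007))
red_spool_centre 2 [ 0.4885 -0.2788  0.      0.0853] tri (array([ 0.4861, -0.2847,  0.0168]), np.float64(0.0066342200752430615))
navy_spool_centre 2 [ 0.4355 -0.0416  0.      0.0835] tri (array([ 0.4366, -0.0367,  0.0325]), np.float64(0.004956998741736031))
wax_centre 2 [ 0.4204 -0.1542  1.0847  0.0687] tri (array([ 0.4196, -0.1497,  0.0188]), np.float64(0.010540889332662472))
weight_centre 2 [ 0.5555 -0.0317  0.8868  0.0783] tri (array([ 0.5555, -0.0277,  0.0181]), np.float64(0.0008744946177988003))
rubber_centre 2 [ 0.3868 -0.2804  2.1039  0.1449] tri (array([ 0.3877, -0.274 ,  0.0178]), np.float64(0.004630211107730772))
w top [0.5623 0.1321] 476 ((562.7858276367188, 132.16064453125), (55.495845794677734, 53.095436096191406), 26.923263549804688) side [0.563  0.1301] 381 ((563.4729614257812, 129.81900024414062), (55.238224029541016, 47.532718658447266), 6.736818790435791) tri (array([0.5623, 0.132 , 0.0116]), np.float64(0.0008517534208070397))
r top [0.4685 0.2269] 452 ((469.32403564453125, 227.4000244140625), (50.85196304321289, 51.0005989074707), 89.7264175415039) side [0.469  0.2233] 443 ((468.9786376953125, 223.39022827148438), (53.181095123291016, 45.40362548828125), 6.702633380889893) tri (array([0.4684, 0.2264, 0.0132]), np.float64(0.000943544237185401))Traceback (most recent call last):
  File "<stdin>", line 24, in <module>
  File "<stdin>", line 21, in col
    return _wrapfunc(a, 'argmin', axis=axis, out=out, **kwds)
    return bound(*args, **kwds)
ValueError: attempt to get argmin of an empty sequence
```

View pics/crop1.png

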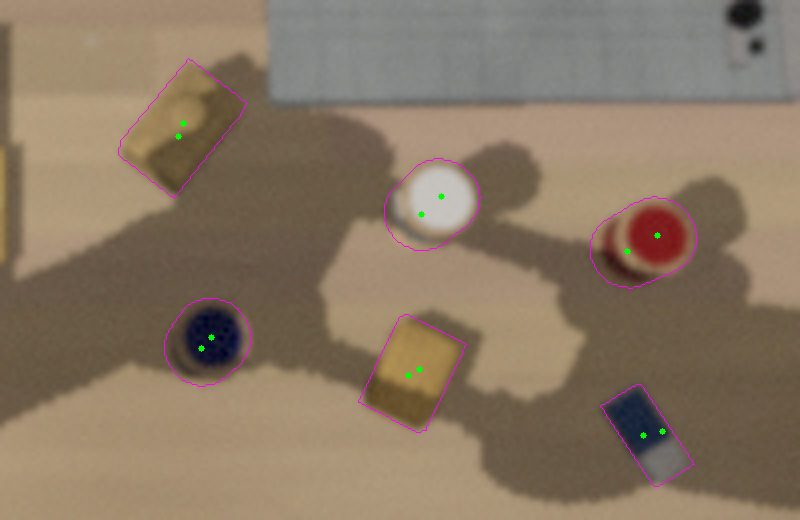

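The fits (magenta) sit on the intended things: white spool at (440,205) in the crop, small weight at (182,128), red spool at (645,243), wax at (413,373). I'm moving to the red spool now.

Request:
play_rows --series '[{"fingers":-1,"dx":12,"dy":-39,"dz":0},{"fingers":-1,"dx":12,"dy":-39,"dz":0},{"fingers":-1,"dx":12,"dy":-39,"dz":0},{"fingers":-1,"dx":12,"dy":-39,"dz":0},{"fingers":-1,"dx":12,"dy":-39,"dz":0},{"fingers":-1,"dx":12,"dy":-39,"dz":0},{"fingers":-1,"dx":12,"dy":-39,"dz":0},{"fingers":-1,"dx":12,"dy":-39,"dz":0},{"fingers":-1,"dx":12,"dy":-39,"dz":0},{"fingers":-1,"dx":12,"dy":-39,"dz":0},{"fingers":-1,"dx":12,"dy":-39,"dz":0},{"fingers":-1,"dx":12,"dy":-39,"dz":0},{"fingers":-1,"dx":12,"dy":-39,"dz":0},{"fingers":-1,"dx":12,"dy":-39,"dz":0},{"fingers":-1,"dx":12,"dy":-39,"dz":0},{"fingers":-1,"dx":12,"dy":-39,"dz":0},{"fingers":-1,"dx":12,"dy":-39,"dz":0},{"fingers":-1,"dx":12,"dy":-39,"dz":0},{"fingers":-1,"dx":12,"dy":-39,"dz":0},{"fingers":-1,"dx":12,"dy":-39,"dz":0}]' --squeeze 40

```text
invalid input at $.series[0]: expected keys fingers, dx, dy, dz, turn
```

```bash
python3 - <<'E'
from h import *
np.set_printoptions(precision=4,suppress=True)
A,B=get_image("top"),get_image("side")
for n,p in(("yellow_recess_pad",(.562,.226)),("black_recess_pad",(.469,.1325))):
    cs=[]
    for im in(A,B):
        h=cv2.cvtColor(im["pixels"],cv2.COLOR_RGB2HSV).astype(int); c=proj(im,[*p,.01])[0]; ci=np.int32(c)
        y,x=np.mgrid[:480,:640]; near=np.hypot(x-c[0],y-c[1])<28
        ref=h[ci[1],ci[0]]
        m=near&((h[...,2]<60) if n[0]=="b" else (abs(h[...,0]-ref[0])<4)&(h[...,1]>ref[1]-35)&(h[...,2]>ref[2]*.6))
        k,l,s,cc=cv2.connectedComponentsWithStats(m.astype(np.uint8)); j=1+np.argmax(s[1:,4])
        W=np.array([atz(im,q[::-1],.01)[:2]*1000 for q in np.argwhere(l==j)],np.float32)
        print(n,ref,s[j,4],W.mean(0),cv2.minAreaRect(W)); cs.append(cc[j])
    print("tri",tri(A,cs[0],B,cs[1]))
s=get_state(); print(s["position"],s["ee_rot"],s["clock"])
E
```

```text
yellow_recess_pad [ 22 153 195] 676 [561.3693 226.1656] ((561.2326049804688, 226.53564453125), (51.031463623046875, 67.1363525390625), 1.096479892730713)
yellow_recess_pad [ 24 234 214] 580 [562.3732 224.0905] ((562.68798828125, 223.40606689453125), (47.97603988647461, 59.38922882080078), 0.6256948113441467)
tri (array([0.5615, 0.2259, 0.0116]), np.float64(0.0011204267620189955))
black_recess_pad [ 0 43 12] 763 [467.5108 133.4589] ((467.15203857421875, 133.3900146484375), (52.35112762451172, 72.31216430664062), 1.7857954502105713)
black_recess_pad [75 60 17] 574 [468.7335 129.9921] ((468.6929016113281, 128.7238311767578), (67.62158203125, 51.749778747558594), 89.602783203125)
tri (array([0.4679, 0.1332, 0.0126]), np.float64(0.001562722780270294))
[0.2196 0.5314 0.2071] [-0.      0.8312  0.556   0.    ] 1.9
```

Request:
play_rows --series '[{"fingers":-1,"dx":12,"dy":-39,"dz":0,"turn":0},{"fingers":-1,"dx":12,"dy":-39,"dz":0,"turn":0},{"fingers":-1,"dx":12,"dy":-39,"dz":0,"turn":0},{"fingers":-1,"dx":12,"dy":-39,"dz":0,"turn":0},{"fingers":-1,"dx":12,"dy":-39,"dz":0,"turn":0},{"fingers":-1,"dx":12,"dy":-39,"dz":0,"turn":0},{"fingers":-1,"dx":12,"dy":-39,"dz":0,"turn":0},{"fingers":-1,"dx":12,"dy":-39,"dz":0,"turn":0},{"fingers":-1,"dx":12,"dy":-39,"dz":0,"turn":0},{"fingers":-1,"dx":12,"dy":-39,"dz":0,"turn":0},{"fingers":-1,"dx":12,"dy":-39,"dz":0,"turn":0},{"fingers":-1,"dx":12,"dy":-39,"dz":0,"turn":0},{"fingers":-1,"dx":12,"dy":-39,"dz":0,"turn":0},{"fingers":-1,"dx":12,"dy":-39,"dz":0,"turn":0},{"fingers":-1,"dx":12,"dy":-39,"dz":0,"turn":0},{"fingers":-1,"dx":12,"dy":-39,"dz":0,"turn":0},{"fingers":-1,"dx":12,"dy":-39,"dz":0,"turn":0},{"fingers":-1,"dx":12,"dy":-39,"dz":0,"turn":0},{"fingers":-1,"dx":12,"dy":-39,"dz":0,"turn":0},{"fingers":-1,"dx":12,"dy":-39,"dz":0,"turn":0}]' --squeeze 40

```text
clock: 3.57
position: [0.456, -0.2612, 0.2103]
ee_rot: [0.003, 0.828, 0.561, 0.009]
contact_force: [0.6, 1.2, 0.1]
width: 0.0853
```

Request:
play_rows --series '[{"fingers":-1,"dx":16,"dy":-9,"dz":-30,"turn":0},{"fingers":-1,"dx":16,"dy":-9,"dz":-30,"turn":0},{"fingers":-1,"dx":0,"dy":0,"dz":-30,"turn":0},{"fingers":-1,"dx":0,"dy":0,"dz":0,"turn":0},{"fingers":-1,"dx":0,"dy":0,"dz":0,"turn":0}]'

```text
clock: 3.98
position: [0.4936, -0.2945, 0.1187]
ee_rot: [0.009, 0.831, 0.556, 0.01]
contact_force: [-0.5, -0.1, 0.7]
width: 0.0853
```

Request:
play_rows --series '[{"fingers":-1,"dx":-3,"dy":8,"dz":0,"turn":0},{"fingers":-1,"dx":-2,"dy":7,"dz":-10,"turn":0},{"fingers":-1,"dx":0,"dy":0,"dz":-15,"turn":0},{"fingers":-1,"dx":0,"dy":0,"dz":0,"turn":0},{"fingers":-1,"dx":0,"dy":0,"dz":0,"turn":0}]'

```text
clock: 4.4
position: [0.4901, -0.2772, 0.1021]
ee_rot: [0.014, 0.83, 0.557, 0.012]
contact_force: [-0.2, -0.4, 0.1]
width: 0.0858
```

Request:
play_rows --series '[{"fingers":-1,"dx":-1,"dy":-1,"dz":-25,"turn":0},{"fingers":-1,"dx":0,"dy":0,"dz":-25,"turn":0},{"fingers":-1,"dx":0,"dy":0,"dz":-20,"turn":0},{"fingers":-1,"dx":0,"dy":0,"dz":0,"turn":0},{"fingers":-1,"dx":0,"dy":0,"dz":0,"turn":0}]'

```text
clock: 4.82
position: [0.4949, -0.2801, 0.0426]
ee_rot: [0.024, 0.829, 0.558, 0.015]
contact_force: [-0.1, -1.0, 1.2]
width: 0.0852
```

Request:
play_rows --series '[{"fingers":-1,"dx":0,"dy":0,"dz":0,"turn":0},{"fingers":-1,"dx":0,"dy":0,"dz":0,"turn":0},{"fingers":-1,"dx":0,"dy":0,"dz":0,"turn":0},{"fingers":-1,"dx":0,"dy":0,"dz":0,"turn":0},{"fingers":-1,"dx":0,"dy":0,"dz":0,"turn":0},{"fingers":-1,"dx":0,"dy":0,"dz":0,"turn":0}]'

```text
clock: 5.32
position: [0.4991, -0.2828, 0.0509]
ee_rot: [0.03, 0.829, 0.558, 0.018]
contact_force: [0.4, 0.4, 0.0]
width: 0.0853
```

```bash
cat > st.py <<'E'
from h import *
from scipy.spatial.transform import Rotation as R
np.set_printoptions(precision=4,suppress=True)
def st():
    s=get_state(); q=s["ee_rot"]; m=R.from_quat([q[1],q[2],q[3],q[0]]).as_matrix()
    print("pos",s["position"],"toolz",m[:,2],"heading",round(np.arctan2(m[1,0],m[0,0]),3),"q",s["qpos"],"qd",s["qd"],"w",s["width"],"F",s["contact_force"],"t",s["clock"])
if __name__=="__main__": st()
E
python3 st.py
```

```text
pos [ 0.4991 -0.2828  0.0509] toolz [ 0.0625 -0.03   -0.9976] heading 1.185 q [-0.6461  0.3687  1.7953  0.0173  0.9097 -1.8413] qd [ 0.001  -0.01   -0.0068 -0.0002  0.004  -0.0023] w 0.08532667653185087 F [0.3746 0.3664 0.0488] t 5.3167
```

Request:
play_rows --series '[{"fingers":-1,"dx":-6,"dy":2,"dz":-12,"turn":0},{"fingers":-1,"dx":-6,"dy":2,"dz":-12,"turn":0},{"fingers":1,"dx":-1,"dy":0,"dz":-3,"turn":0},{"fingers":1,"dx":-1,"dy":0,"dz":-1,"turn":0},{"fingers":1,"dx":-1,"dy":0,"dz":-1,"turn":0},{"fingers":1,"dx":-1,"dy":0,"dz":-1,"turn":0}]'

```text
clock: 5.82
position: [0.4855, -0.2796, 0.0228]
ee_rot: [0.032, 0.829, 0.557, 0.02]
contact_force: [3.7, 17.2, 26.7]
width: 0.0388
```

```bash
python3 st.py
```

```text
pos [ 0.4855 -0.2796  0.0228] toolz [ 0.0683 -0.0317 -0.9972] heading 1.183 q [-0.6584  0.3836  1.8625  0.0229  0.8222 -1.8569] qd [ 0.006  -0.0295  0.003   0.1578  0.0249 -0.018 ] w 0.03875454568738086 F [ 3.7321 17.1642 26.7159] t 5.8167
```

Request:
play_rows --series '[{"fingers":1,"dx":0,"dy":0,"dz":30,"turn":0},{"fingers":1,"dx":-1,"dy":5,"dz":35,"turn":0},{"fingers":1,"dx":-3,"dy":25,"dz":25,"turn":-0.12},{"fingers":1,"dx":-3,"dy":39,"dz":0,"turn":-0.12},{"fingers":1,"dx":-3,"dy":39,"dz":0,"turn":-0.12},{"fingers":1,"dx":-3,"dy":39,"dz":0,"turn":-0.12}]'

```text
clock: 6.32
position: [0.4782, -0.1493, 0.1195]
ee_rot: [0.04, 0.934, 0.353, 0.016]
contact_force: [0.2, -0.6, 0.6]
width: -0.0002
```

```bash
python3 st.py; python3 -c "
from h import *
im=get_image('side');cv2.imwrite('pics/s1.png',cv2.resize(im['pixels'][100:360,220:480,::-1],None,fx=2.2,fy=2.2))"
```

```text
pos [ 0.4782 -0.1493  0.1195] toolz [ 0.0584 -0.0625 -0.9963] heading 0.723 q [-0.4154  0.1942  1.8563 -0.0397  1.0126 -1.1188] qd [ 0.8364 -0.1996  0.2397 -0.1838 -0.0062  2.1752] w -0.00015288764694178117 F [ 0.172  -0.5995  0.5933] t 6.3167
```

View pics/s1.png

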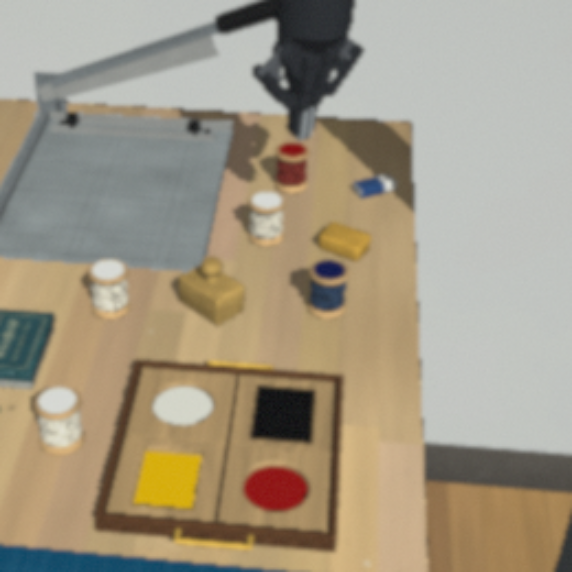

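The red spool slipped out and still stands, at (292,167) in the crop; the fingers hold nothing. I'll re-measure and grasp with more closing time.

```bash
cat > loc.py <<'E'
from fit import *
def loc(g,yaw=False):
    A,B=get_image("top"),get_image("side"); o={}
    for n,p in g.items():
        obs=[];cs=[]
        for im in(A,B):
            ms=[m for m in masks_of(im,n) if np.hypot(*(atz(im,m["xy"],.025)[:2]-p[:2]))<.05]
            if ms: obs.append((im,ms[0]["region"])); cs.append((im,ms[0]["xy"]))
        if not obs: print(n,"none"); continue
        z=p[2] if len(p)>2 else 0
        print(n,[int(m.sum()) for _,m in obs],np.round(fit(n,obs,p,"spool" not in n,z),4),*[np.round(fit(n,[ob],p,"spool" not in n,z),4) for ob in obs])
E
python3 - <<'E'
from loc import *; import st; st.st()
loc({"white_spool_centre":(.51,-.166),"red_spool_centre":(.488,-.279)})
E
```

```text
pos [ 0.4762 -0.1423  0.1188] toolz [ 0.0555 -0.0557 -0.9969] heading 0.72 q [-0.4076  0.1917  1.8609 -0.0343  1.0161 -1.1106] qd [-0.0652  0.026   0.0019 -0.0374  0.007  -0.4455] w -0.00019187845133008437 F [-1.4247  5.8608 -0.5135] t 6.3667
white_spool_centre [340] [ 0.5101 -0.1653  0.      0.0543] [ 0.5101 -0.1653  0.      0.0543]
red_spool_centre [307, 271] [ 0.4873 -0.2793  0.      0.4234] [ 0.4853 -0.2781  0.      0.2496] [ 0.4901 -0.2837  0.      0.1115]
```

Request:
play_rows --series '[{"fingers":-1,"dx":16,"dy":-11,"dz":-10,"turn":0},{"fingers":-1,"dx":16,"dy":-11,"dz":-10,"turn":0},{"fingers":-1,"dx":-1,"dy":0,"dz":-10,"turn":0},{"fingers":-1,"dx":-1,"dy":0,"dz":-5,"turn":0}]' --squeeze 60

```text
clock: 7.0
position: [0.5103, -0.1797, 0.0827]
ee_rot: [0.04, 0.934, 0.354, 0.016]
contact_force: [-0.1, 0.7, -0.0]
width: 0.0482
```

```bash
python3 st.py
```

```text
pos [ 0.5103 -0.1797  0.0827] toolz [ 0.0586 -0.0639 -0.9962] heading 0.725 q [-0.4436  0.2876  1.8305 -0.0403  0.9434 -1.1459] qd [-0.0443  0.0776  0.0478 -0.0105 -0.1857 -0.0106] w 0.04819084242943752 F [-0.1433  0.673  -0.0037] t 7.0
```

Request:
play_rows --series '[{"fingers":-1,"dx":-1,"dy":7,"dz":-3,"turn":0},{"fingers":-1,"dx":-1,"dy":6,"dz":-2,"turn":0},{"fingers":-1,"dx":-1,"dy":0,"dz":-2,"turn":0},{"fingers":-1,"dx":-1,"dy":0,"dz":-2,"turn":0}]'

```text
clock: 7.33
position: [0.5047, -0.1679, 0.0716]
ee_rot: [0.039, 0.935, 0.352, 0.015]
contact_force: [-0.1, -0.6, -0.3]
width: 0.0853
```

Request:
play_rows --series '[{"fingers":-1,"dx":2,"dy":1,"dz":-18,"turn":0},{"fingers":-1,"dx":2,"dy":1,"dz":-18,"turn":0},{"fingers":-1,"dx":0,"dy":0,"dz":-14,"turn":0},{"fingers":-1,"dx":-1,"dy":0,"dz":-2,"turn":0}]'

```text
clock: 7.67
position: [0.5087, -0.1655, 0.0209]
ee_rot: [0.042, 0.935, 0.353, 0.017]
contact_force: [-0.1, 0.3, -0.1]
width: 0.0856
```

Request:
play_rows --series '[{"fingers":1,"dx":0,"dy":0,"dz":1,"turn":0},{"fingers":1,"dx":-1,"dy":0,"dz":0,"turn":0},{"fingers":1,"dx":-1,"dy":0,"dz":0,"turn":0},{"fingers":1,"dx":-1,"dy":0,"dz":0,"turn":0},{"fingers":1,"dx":0,"dy":0,"dz":0,"turn":0}]'

```text
clock: 8.08
position: [0.5085, -0.1654, 0.0263]
ee_rot: [0.044, 0.935, 0.353, 0.021]
contact_force: [-1.5, -1.1, 5.0]
width: 0.0255
```

```bash
python3 st.py; python3 -c "
from h import *
im=get_image('side');cv2.imwrite('pics/s2.png',cv2.resize(im['pixels'][100:260,280:440,::-1],None,fx=3.5,fy=3.5))"
```

```text
pos [ 0.5085 -0.1654  0.0263] toolz [ 0.0699 -0.0673 -0.9953] heading 0.722 q [-0.4206  0.3435  1.9241 -0.0467  0.7831 -1.1105] qd [-0.0011 -0.0144 -0.0081 -0.0485  0.0561 -0.    ] w 0.025483256399464117 F [-1.4763 -1.1304  5.0442] t 8.0833
```

View pics/s2.png

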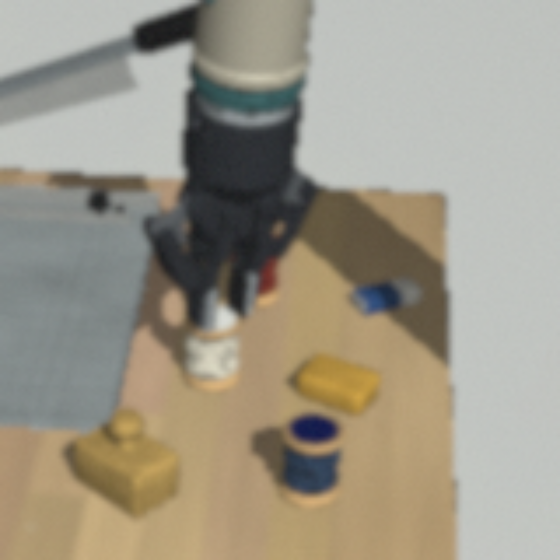

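```bash
python3 - <<'E'
from loc import *
B=get_image("side"); s=get_state(); p=s["position"]
c=lambda P:(proj(B,P)[0]-[280,100])*3.5
print("TCP",c(p),"tip",c(p+[0,0,-.011]),"foot",c([.51,-.1655,0]),"top",c([.51,-.1655,.05]))
loc({"white_spool_centre":(.51,-.166)})
E
```

```text
TCP [219.98079884 343.73198789] tip [219.52613443 356.66769782] foot [212.12389544 377.42685318] top [214.03117414 318.41250726]
white_spool_centre [302] [ 0.5133 -0.1605  0.      0.1671] [ 0.5133 -0.1605  0.      0.1671]
```

```bash
python3 - <<'E'
from h import *
B=get_image("side")
p=np.array([.4770,-.1450,.1190]); z=np.array([.057,-.06,-.9965])
for d in(-.02,-.008,0,.011): print(d,proj(B,p+d*z)[0], (proj(B,p+d*z)[0]-[220,100])*2.2)
im=B["pixels"]; 
A=get_image("top")
v=cv2.resize(A["pixels"][190:320,370:530,::-1],None,fx=4,fy=4,interpolation=cv2.INTER_CUBIC)
s=get_state(); 
for P in(s["position"],[.51,-.1655,.05]):
    u=(proj(A,P)[0]-[370,190])*4; cv2.circle(v,tuple(np.int32(u)),4,(0,255,0),1); print(u)
w=cv2.resize(im[130:230,290:410,::-1],None,fx=5,fy=5,interpolation=cv2.INTER_CUBIC)
for P in(s["position"],[.51,-.1655,.05]):
    u=(proj(B,P)[0]-[290,130])*5; cv2.circle(w,tuple(np.int32(u)),4,(0,255,0),1)
h=min(v.shape[0],w.shape[0]); cv2.imwrite("pics/c3.png",cv2.resize(np.hstack([v[:h],w[:h]]),None,fx=.64,fy=.64))
E
```

```text
-0.02 [356.25651244 164.32891166] [299.76432737 141.52360566]
-0.008 [355.74249959 168.69384895] [298.63349909 151.12646768]
0 [355.40372298 171.57070044] [297.88819056 157.45554097]
0.011 [354.94290848 175.4838835 ] [296.87439866 166.06454369]
[275.54066709 250.78919181]
[279.27855433 234.9613327 ]
```

View pics/c3.png

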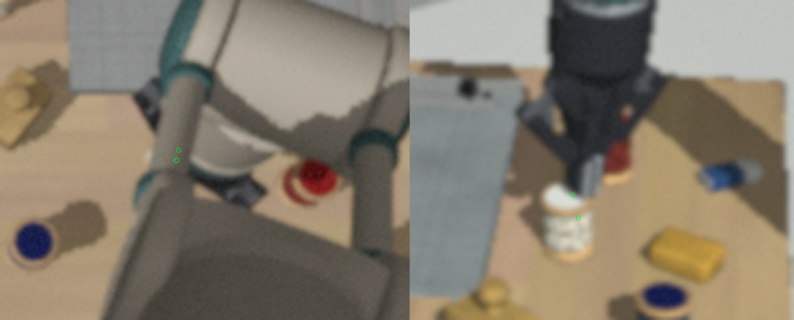

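```bash
python3 - <<'E'
from h import *; import rig
B=get_image("side")
p=np.array([.2196,.5314,.2071])
for d in(-.06,-.04,-.03,-.02,0,.011): print(d,proj(B,p+[0,0,-d])[0])
im=cv2.imread("pics/side0.png")[330:470,510:640]
v=cv2.resize(im,None,fx=4,fy=4,interpolation=cv2.INTER_CUBIC)
for d in(-.03,0,.011): cv2.circle(v,tuple(np.int32((proj(B,p+[0,0,-d])[0]-[510,330])*4)),4,(0,255,0),1)
cv2.imwrite("pics/c4.png",v); print(rig.tips_ahead)
import st; st.st()
E
```

```text
-0.06 [566.25655558 392.45366131]
-0.04 [560.64939516 403.54102208]
-0.03 [557.9400482  408.89836963]
-0.02 [555.29073919 414.13700071]
0 [550.16442556 424.27355545]
0.011 [547.43857861 429.66352938]
0.011
pos [ 0.5057 -0.1682  0.0279] toolz [ 0.0652 -0.0725 -0.9952] heading 0.725 q [-0.4228  0.3405  1.9237 -0.0555  0.7887 -1.1106] qd [-0.0006  0.     -0.0008  0.0015  0.0017  0.0016] w 7.781369928100197e-05 F [-10.3845  -5.437   22.0103] t 8.5333
```

View pics/c4.png

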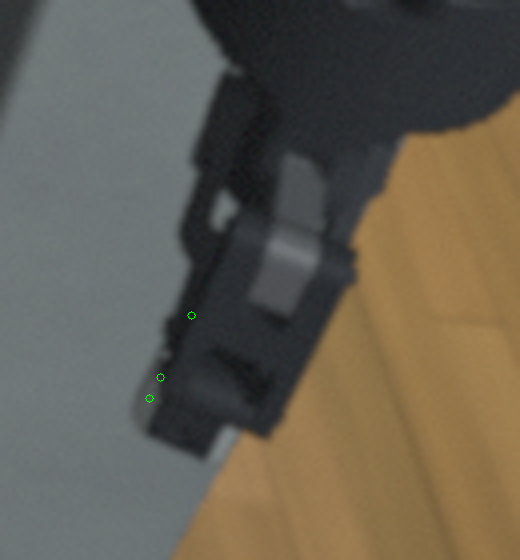

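Request:
play_rows --series '[{"fingers":1,"dx":0,"dy":0,"dz":25,"turn":0},{"fingers":1,"dx":0,"dy":0,"dz":35,"turn":0},{"fingers":1,"dx":0,"dy":0,"dz":20,"turn":0}]'

```text
clock: 8.78
position: [0.5016, -0.1685, 0.1098]
ee_rot: [0.044, 0.934, 0.354, 0.015]
contact_force: [1.0, -0.7, 0.8]
width: 0.0001
```

```bash
cat > tip.py <<'E'
from h import *; import st
from scipy.spatial.transform import Rotation as R
def tip():
    get_image("top"); s=get_state(); B=get_image("side"); q=s["ee_rot"]; z=R.from_quat([q[1],q[2],q[3],q[0]]).as_matrix()[:,2]; p=s["position"]
    ref=cv2.imread("pics/side0.png")[:,:,::-1]
    h=cv2.cvtColor(B["pixels"],cv2.COLOR_RGB2HSV).astype(int)
    d=np.abs(B["pixels"].astype(int)-ref).sum(2)>40
    m=(d&(h[...,2]<120)&(h[...,1]<75)).astype(np.uint8)
    k,l,ss,c=cv2.connectedComponentsWithStats(m); t=proj(B,p-.06*z)[0]
    j=1+np.argmax(ss[1:,4]*(np.hypot(*(c[1:]-t).T)<80)); ys,xs=np.where(l==j); i=np.argmax(ys)
    print("seen lowest",xs[i],ys[i],"area",ss[j,4])
    for dd in(-.04,-.03,-.02,-.01,0,.011): print(dd,np.round(proj(B,p+dd*z)[0],1))
    return B
if __name__=="__main__":
    st.st(); save(tip(),"t%d"%int(get_state()["clock"]*100)); st.st()
E
python3 tip.py
python3 -c "
from loc import *
loc({'white_spool_centre':(.51,-.166)})"
```

```text
pos [ 0.5016 -0.1685  0.1098] toolz [ 0.0588 -0.0718 -0.9957] heading 0.724 q [-0.4251  0.2418  1.8185 -0.049   0.9984 -1.1248] qd [-0.0089 -0.2485 -0.3223  0.0168  0.5984 -0.0388] w 6.797881709115711e-05 F [ 1.045  -0.6803  0.7942] t 8.7833
seen lowest 343 159 area 1891
-0.04 [346.1 153.4]
-0.03 [345.8 157.1]
-0.02 [345.4 160.6]
-0.01 [345.  164.2]
0 [344.6 167.7]
0.011 [344.2 171.5]
pos [ 0.5035 -0.1692  0.1111] toolz [ 0.064  -0.074  -0.9952] heading 0.724 q [-0.4249  0.2407  1.8171 -0.049   0.9954 -1.1246] qd [ 0.001   0.046   0.069   0.0041 -0.0393  0.0043] w 0.00011048495714026167 F [ 0.9551 -0.2647  0.478 ] t 8.8833
white_spool_centre [152, 396] [ 0.5119 -0.1591  0.      1.5496] [ 0.5125 -0.1548  0.      1.4845] [ 0.5114 -0.1656  0.      0.0055]
```

Request:
play_rows --series '[{"fingers":1,"dx":0,"dy":38,"dz":0,"turn":0},{"fingers":1,"dx":0,"dy":38,"dz":0,"turn":0},{"fingers":1,"dx":0,"dy":38,"dz":0,"turn":0},{"fingers":1,"dx":0,"dy":38,"dz":0,"turn":0},{"fingers":1,"dx":0,"dy":38,"dz":0,"turn":0},{"fingers":1,"dx":0,"dy":38,"dz":0,"turn":0},{"fingers":1,"dx":0,"dy":38,"dz":0,"turn":0},{"fingers":1,"dx":0,"dy":20,"dz":0,"turn":0}]'

```text
clock: 9.75
position: [0.4915, 0.124, 0.0933]
ee_rot: [0.039, 0.937, 0.348, 0.003]
contact_force: [0.2, -0.8, 0.1]
width: -0.0003
```

```bash
python3 tip.py; python3 tip.py; ls -t pics | head -2
```

```text
pos [0.4915 0.124  0.0933] toolz [ 0.0323 -0.0708 -0.997 ] heading 0.711 q [ 0.1679  0.2633  1.8343 -0.0881  1.0257 -0.4993] qd [ 0.4903  0.1154 -0.11   -0.0538  0.08    0.4848] w -0.0002962127410707516 F [ 0.2392 -0.8245  0.124 ] t 9.75
seen lowest 339 246 area 3825
-0.04 [339.8 239.1]
-0.03 [339.6 243. ]
-0.02 [339.3 246.8]
-0.01 [339.  250.6]
0 [338.8 254.4]
0.011 [338.5 258.4]
pos [0.4915 0.1236 0.0931] toolz [ 0.0319 -0.0712 -0.9969] heading 0.714 q [ 0.1674  0.2637  1.8344 -0.0885  1.0256 -0.5023] qd [-0.0612 -0.0124  0.0104 -0.0486  0.0065 -0.0364] w -2.0588791371307498e-05 F [ 0.4841 -0.5134  0.4286] t 9.85
pos [0.4915 0.1236 0.0931] toolz [ 0.0319 -0.0712 -0.9969] heading 0.714 q [ 0.1674  0.2637  1.8344 -0.0885  1.0256 -0.5023] qd [-0.0612 -0.0124  0.0104 -0.0486  0.0065 -0.0364] w -2.0588791371307498e-05 F [ 0.4841 -0.5134  0.4286] t 9.85
seen lowest 339 245 area 3785
-0.04 [339.9 237.5]
-0.03 [339.6 241.3]
-0.02 [339.3 245.2]
-0.01 [339.1 248.9]
0 [338.8 252.6]
0.011 [338.5 256.7]
pos [0.4919 0.1205 0.0936] toolz [ 0.0324 -0.0731 -0.9968] heading 0.711 q [ 0.1626  0.2625  1.8347 -0.0906  1.0259 -0.5034] qd [-0.0356 -0.01    0.0005 -0.002   0.0014  0.0008] w 0.00013398545971135396 F [ 0.3947 -0.2384 -0.4459] t 9.95
t994.png
t985.png
```

```bash
python3 - <<'E'
from h import *
B=get_image("side")
p=np.array([.2196,.5314,.2071]); x=np.array([.381,.924,0])
for d in(-.035,-.022,-.01,.011): print(d,[((proj(B,p+k*x+[0,0,-d])[0]-[510,330])*4).round() for k in(-.0425,.0425)])
im=cv2.imread("pics/t994.png")[180:270,290:390]; cv2.imwrite("pics/c5.png",cv2.resize(im,None,fx=5,fy=5,interpolation=cv2.INTER_CUBIC))
print((np.array([338.5,256.7])-[290,180])*5)
E
```

```text
-0.035 [array([221., 191.]), array([170., 432.])]
-0.022 [array([208., 218.]), array([156., 459.])]
-0.01 [array([195., 243.]), array([143., 483.])]
0.011 [array([175., 285.]), array([122., 524.])]
[242.5 383.5]
```

View pics/c5.png

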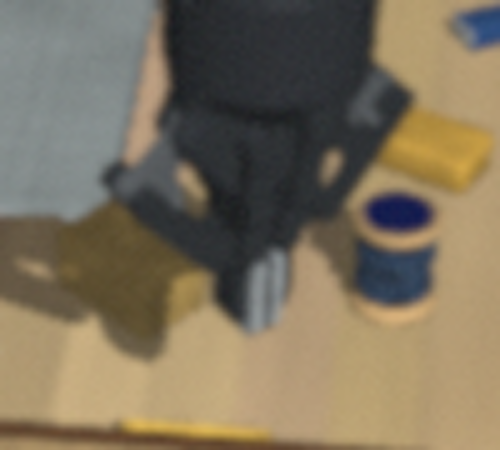

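The fit of the tips against the pictures and the contact on the spool top both put the fingertips about 22 mm *behind* the reported TCP, not 11 mm ahead. I'll work with that offset, and turn the tool on the way back to undo the tilt creep.

Request:
play_rows --series '[{"fingers":-0.5,"dx":2,"dy":-23,"dz":1,"turn":-0.12},{"fingers":-0.5,"dx":2,"dy":-23,"dz":1,"turn":-0.12},{"fingers":-0.5,"dx":2,"dy":-23,"dz":1,"turn":-0.12},{"fingers":-0.5,"dx":2,"dy":-23,"dz":1,"turn":-0.12},{"fingers":-0.5,"dx":2,"dy":-23,"dz":1,"turn":-0.12},{"fingers":-0.5,"dx":2,"dy":-23,"dz":1,"turn":-0.12},{"fingers":-0.5,"dx":2,"dy":-23,"dz":1,"turn":-0.12},{"fingers":-0.5,"dx":2,"dy":-23,"dz":1,"turn":-0.12},{"fingers":-0.5,"dx":2,"dy":-23,"dz":1,"turn":-0.12},{"fingers":-0.5,"dx":2,"dy":-23,"dz":1,"turn":-0.12},{"fingers":-0.5,"dx":2,"dy":-23,"dz":1,"turn":-0.12},{"fingers":-0.5,"dx":2,"dy":-20,"dz":1,"turn":-0.12},{"fingers":-0.5,"dx":2,"dy":0,"dz":1,"turn":0}]'

```text
clock: 11.08
position: [0.5084, -0.1875, 0.103]
ee_rot: [0.032, 0.921, -0.388, -0.029]
contact_force: [-0.7, -1.2, -0.6]
width: 0.0642
```

```bash
python3 st.py
```

```text
pos [ 0.5084 -0.1875  0.103 ] toolz [-0.0781 -0.0361 -0.9963] heading -0.799 q [-0.4344  0.3407  1.6871 -0.0713  1.1704  0.3932] qd [-0.0068  0.0139 -0.0374  0.048   0.0659 -0.0357] w 0.06422359750162958 F [-0.6677 -1.2148 -0.5961] t 11.0833
```

Request:
play_rows --series '[{"fingers":-0.5,"dx":0,"dy":10,"dz":-15,"turn":0},{"fingers":-0.5,"dx":0,"dy":9,"dz":-20,"turn":0},{"fingers":-0.5,"dx":0,"dy":1,"dz":-15,"turn":0},{"fingers":-0.5,"dx":0,"dy":0,"dz":-2,"turn":0}]'

```text
clock: 11.42
position: [0.5064, -0.1749, 0.0501]
ee_rot: [0.032, 0.919, -0.393, -0.028]
contact_force: [0.1, 0.3, -0.0]
width: 0.0637
```

Request:
play_rows --series '[{"fingers":-0.5,"dx":2,"dy":7,"dz":-3,"turn":0},{"fingers":-0.5,"dx":0,"dy":2,"dz":-15,"turn":0},{"fingers":-0.5,"dx":0,"dy":0,"dz":-20,"turn":0},{"fingers":-0.5,"dx":0,"dy":0,"dz":-16,"turn":0},{"fingers":-0.5,"dx":0,"dy":0,"dz":-4,"turn":0}]'

```text
clock: 11.83
position: [0.509, -0.1668, -0.0071]
ee_rot: [0.032, 0.918, -0.394, -0.026]
contact_force: [-0.2, 0.6, -1.4]
width: 0.0642
```

Right on target, with no contact. Closing.

Request:
play_rows --series '[{"fingers":1,"dx":0,"dy":0,"dz":0,"turn":0},{"fingers":1,"dx":0,"dy":0,"dz":-1,"turn":0},{"fingers":1,"dx":0,"dy":0,"dz":-1,"turn":0},{"fingers":1,"dx":0,"dy":0,"dz":-1,"turn":0}]'

```text
clock: 12.17
position: [0.5102, -0.1671, -0.0073]
ee_rot: [0.032, 0.918, -0.394, -0.024]
contact_force: [0.7, 0.3, -1.1]
width: 0.0392
```

Request:
play_rows --series '[{"fingers":1,"dx":0,"dy":0,"dz":15,"turn":0},{"fingers":1,"dx":0,"dy":0,"dz":30,"turn":0},{"fingers":1,"dx":0,"dy":10,"dz":35,"turn":0}]'

```text
clock: 12.42
position: [0.5062, -0.1564, 0.0703]
ee_rot: [0.032, 0.918, -0.394, -0.03]
contact_force: [1.7, -0.5, -0.9]
width: 0.0392
```

Request:
play_rows --series '[{"fingers":1,"dx":6,"dy":30,"dz":15,"turn":0},{"fingers":1,"dx":8,"dy":34,"dz":5,"turn":0},{"fingers":1,"dx":8,"dy":34,"dz":3,"turn":0},{"fingers":1,"dx":8,"dy":34,"dz":3,"turn":0},{"fingers":1,"dx":8,"dy":34,"dz":3,"turn":0},{"fingers":1,"dx":8,"dy":34,"dz":3,"turn":0},{"fingers":1,"dx":8,"dy":34,"dz":0,"turn":0},{"fingers":1,"dx":4,"dy":25,"dz":0,"turn":0},{"fingers":1,"dx":0,"dy":0,"dz":0,"turn":0}]'

```text
clock: 13.17
position: [0.5757, 0.1124, 0.1212]
ee_rot: [0.026, 0.917, -0.397, -0.013]
contact_force: [0.4, -0.8, -0.2]
width: 0.0391
```

```bash
python3 st.py
```

```text
pos [0.5757 0.1124 0.1212] toolz [-0.0447 -0.0382 -0.9983] heading -0.817 q [ 0.0966  0.3805  1.57   -0.0357  1.2394  0.9256] qd [-0.0068 -0.016  -0.0014 -0.0585  0.0095 -0.0144] w 0.03911070664160982 F [ 0.4135 -0.8404 -0.1614] t 13.1667
```

Request:
play_rows --series '[{"fingers":1,"dx":-8,"dy":9,"dz":-20,"turn":0},{"fingers":1,"dx":-7,"dy":9,"dz":-30,"turn":0},{"fingers":1,"dx":0,"dy":0,"dz":-25,"turn":0},{"fingers":1,"dx":-1,"dy":0,"dz":-1,"turn":0},{"fingers":1,"dx":-1,"dy":0,"dz":-1,"turn":0}]'

```text
clock: 13.58
position: [0.5621, 0.1324, 0.0474]
ee_rot: [0.024, 0.919, -0.395, -0.007]
contact_force: [0.5, 0.6, 0.2]
width: 0.0395
```

```bash
python3 st.py;python3 - <<'E'
from loc import *
s=get_state()
loc({"white_spool_centre":(.562,.132,s["position"][2]+.0073)})
E
```

```text
pos [0.5621 0.1324 0.0474] toolz [-0.0313 -0.0386 -0.9988] heading -0.811 q [ 0.134   0.4307  1.6956 -0.0392  1.0519  0.9654] qd [-0.002   0.0158  0.0716 -0.0107 -0.0495  0.001 ] w 0.039513052147037056 F [0.5338 0.6301 0.1833] t 13.5833
white_spool_centre none
```

Request:
play_rows --series '[{"fingers":1,"dx":-1,"dy":-1,"dz":-15,"turn":0},{"fingers":1,"dx":-1,"dy":-1,"dz":-15,"turn":0},{"fingers":1,"dx":0,"dy":0,"dz":-10,"turn":0},{"fingers":1,"dx":-1,"dy":0,"dz":-3,"turn":0}]'

```text
clock: 14.12
position: [0.5676, 0.1295, 0.0114]
ee_rot: [0.019, 0.918, -0.396, 0.001]
contact_force: [-0.4, -0.0, -0.5]
width: 0.0391
```

Request:
play_rows --series '[{"fingers":1,"dx":-4,"dy":0,"dz":-2,"turn":0},{"fingers":1,"dx":-3,"dy":0,"dz":-4,"turn":0},{"fingers":1,"dx":-1,"dy":0,"dz":-3,"turn":0}]'

```text
clock: 14.37
position: [0.5608, 0.1292, 0.0036]
ee_rot: [0.018, 0.918, -0.397, 0.003]
contact_force: [-0.2, 0.3, -1.1]
width: 0.0392
```

Request:
play_rows --series '[{"fingers":-0.4,"dx":0,"dy":0,"dz":-2,"turn":0},{"fingers":-0.4,"dx":-1,"dy":0,"dz":-1,"turn":0},{"fingers":-0.4,"dx":-1,"dy":0,"dz":-1,"turn":0},{"fingers":-0.4,"dx":0,"dy":0,"dz":20,"turn":0},{"fingers":-0.4,"dx":0,"dy":0,"dz":40,"turn":0},{"fingers":-0.5,"dx":-5,"dy":-20,"dz":35,"turn":0}]'

```text
clock: 14.87
position: [0.5476, 0.1108, 0.0896]
ee_rot: [0.021, 0.918, -0.395, -0.004]
contact_force: [0.5, -0.7, 0.3]
width: 0.0642
```

```bash
python3 st.py;python3 - <<'E'
from loc import *
loc({"white_spool_centre":(.562,.132,.01),"red_spool_centre":(.488,-.28)})
E
```

```text
pos [0.5476 0.1108 0.0896] toolz [-0.0248 -0.036  -0.999 ] heading -0.813 q [ 0.0985  0.3593  1.6924 -0.0371  1.1184  0.928 ] qd [-0.4436 -0.5564 -0.2305 -0.0448  0.8564 -0.4681] w 0.06415863789631651 F [ 0.465  -0.7305  0.2724] t 14.8667
white_spool_centre [47, 506] [ 0.5616  0.1253  0.     10.0763] [0.5517 0.1172 0.     9.8295] [0.5625 0.1291 0.     0.0538]
red_spool_centre [424, 342] [ 0.4886 -0.2794  0.      0.0233] [ 0.4876 -0.2794  0.      0.0078] [ 0.4896 -0.2794  0.      0.0084]
```

Request:
play_rows --series '[{"fingers":-0.5,"dx":-5,"dy":-37,"dz":4,"turn":0},{"fingers":-0.5,"dx":-6,"dy":-38,"dz":2,"turn":0},{"fingers":-0.5,"dx":-6,"dy":-38,"dz":1,"turn":0},{"fingers":-0.5,"dx":-6,"dy":-38,"dz":1,"turn":0},{"fingers":-0.5,"dx":-6,"dy":-38,"dz":1,"turn":0},{"fingers":-0.5,"dx":-6,"dy":-38,"dz":0,"turn":0},{"fingers":-0.5,"dx":-6,"dy":-38,"dz":0,"turn":0},{"fingers":-0.5,"dx":-6,"dy":-38,"dz":0,"turn":0},{"fingers":-0.5,"dx":-6,"dy":-37,"dz":0,"turn":0},{"fingers":-0.5,"dx":-4,"dy":-20,"dz":0,"turn":0},{"fingers":-0.5,"dx":0,"dy":0,"dz":0,"turn":0}]'

```text
clock: 16.08
position: [0.478, -0.257, 0.079]
ee_rot: [0.022, 0.92, -0.39, -0.019]
contact_force: [-0.6, 0.7, 0.6]
width: 0.0644
```

```bash
python3 st.py
```

```text
pos [ 0.478 -0.257  0.079] toolz [-0.0523 -0.0259 -0.9983] heading -0.802 q [-0.5852  0.3502  1.7394 -0.0572  1.082   0.2436] qd [-0.004   0.0259  0.0235  0.0343  0.0022  0.0113] w 0.06441259451253448 F [-0.5915  0.6779  0.623 ] t 16.0833
```

Request:
play_rows --series '[{"fingers":-0.5,"dx":4,"dy":-11,"dz":-10,"turn":0},{"fingers":-0.5,"dx":4,"dy":-11,"dz":-15,"turn":0},{"fingers":-0.5,"dx":0,"dy":-1,"dz":-8,"turn":0},{"fingers":-0.5,"dx":0,"dy":0,"dz":-1,"turn":0}]'

```text
clock: 16.42
position: [0.484, -0.2774, 0.0387]
ee_rot: [0.02, 0.92, -0.391, -0.024]
contact_force: [-0.5, 0.5, 0.7]
width: 0.0643
```

Request:
play_rows --series '[{"fingers":-0.5,"dx":2,"dy":-2,"dz":-15,"turn":0},{"fingers":-0.5,"dx":0,"dy":0,"dz":-18,"turn":0},{"fingers":-0.5,"dx":0,"dy":0,"dz":-12,"turn":0},{"fingers":-0.5,"dx":0,"dy":0,"dz":-3,"turn":0}]'

```text
clock: 16.75
position: [0.4855, -0.2728, -0.0122]
ee_rot: [0.018, 0.92, -0.389, -0.026]
contact_force: [0.4, -0.2, -0.1]
width: 0.0641
```

Request:
play_rows --series '[{"fingers":-0.5,"dx":1,"dy":-4,"dz":3,"turn":0},{"fingers":-0.5,"dx":0,"dy":-3,"dz":2,"turn":0},{"fingers":1,"dx":0,"dy":0,"dz":0,"turn":0},{"fingers":1,"dx":0,"dy":0,"dz":0,"turn":0},{"fingers":1,"dx":0,"dy":0,"dz":0,"turn":0},{"fingers":1,"dx":0,"dy":0,"dz":0,"turn":0}]'

```text
clock: 17.25
position: [0.4879, -0.2777, -0.0043]
ee_rot: [0.018, 0.921, -0.388, -0.026]
contact_force: [-0.5, 0.1, -1.4]
width: 0.0393
```

Request:
play_rows --series '[{"fingers":1,"dx":0,"dy":0,"dz":15,"turn":0},{"fingers":1,"dx":0,"dy":0,"dz":35,"turn":0},{"fingers":1,"dx":0,"dy":8,"dz":38,"turn":0},{"fingers":1,"dx":0,"dy":28,"dz":25,"turn":0},{"fingers":1,"dx":2,"dy":38,"dz":8,"turn":0},{"fingers":1,"dx":2,"dy":39,"dz":3,"turn":0},{"fingers":1,"dx":1,"dy":39,"dz":2,"turn":0},{"fingers":1,"dx":0,"dy":39,"dz":2,"turn":0}]'

```text
clock: 17.92
position: [0.4935, -0.0885, 0.1313]
ee_rot: [0.018, 0.918, -0.395, -0.021]
contact_force: [0.3, -0.6, -1.1]
width: 0.0394
```

Request:
play_rows --series '[{"fingers":1,"dx":-2,"dy":39,"dz":0,"turn":0},{"fingers":1,"dx":-2,"dy":39,"dz":0,"turn":0},{"fingers":1,"dx":-2,"dy":39,"dz":0,"turn":0},{"fingers":1,"dx":-2,"dy":39,"dz":0,"turn":0},{"fingers":1,"dx":-2,"dy":39,"dz":0,"turn":0},{"fingers":1,"dx":-2,"dy":39,"dz":0,"turn":0},{"fingers":1,"dx":-2,"dy":35,"dz":0,"turn":0},{"fingers":1,"dx":-1,"dy":15,"dz":-5,"turn":0},{"fingers":1,"dx":-1,"dy":0,"dz":-5,"turn":0}]'

```text
clock: 18.67
position: [0.4753, 0.2161, 0.1268]
ee_rot: [0.013, 0.919, -0.393, -0.016]
contact_force: [-0.6, 0.4, 0.2]
width: 0.0391
```

```bash
python3 st.py
```

```text
pos [0.4753 0.2161 0.1268] toolz [-0.0403 -0.0115 -0.9991] heading -0.809 q [0.293  0.2797 1.711  0.0007 1.1928 1.1009] qd [ 0.0291  0.0252  0.1115 -0.0182 -0.1489  0.0015] w 0.03906403561256736 F [-0.6271  0.4335  0.1699] t 18.6667
```

Request:
play_rows --series '[{"fingers":1,"dx":-3,"dy":5,"dz":-20,"turn":0},{"fingers":1,"dx":-2,"dy":4,"dz":-30,"turn":0},{"fingers":1,"dx":-1,"dy":0,"dz":-30,"turn":0},{"fingers":1,"dx":0,"dy":0,"dz":-10,"turn":0},{"fingers":1,"dx":0,"dy":0,"dz":-1,"turn":0}]'

```text
clock: 19.08
position: [0.4692, 0.2243, 0.0341]
ee_rot: [0.012, 0.92, -0.391, -0.014]
contact_force: [0.6, -0.8, -0.1]
width: 0.0392
```

Request:
play_rows --series '[{"fingers":1,"dx":-1,"dy":2,"dz":-12,"turn":0},{"fingers":1,"dx":-1,"dy":1,"dz":-9,"turn":0},{"fingers":1,"dx":-1,"dy":0,"dz":-4,"turn":0},{"fingers":1,"dx":-1,"dy":0,"dz":-1,"turn":0}]'

```text
clock: 19.42
position: [0.466, 0.2244, 0.008]
ee_rot: [0.013, 0.92, -0.393, -0.013]
contact_force: [0.6, 0.4, 0.1]
width: 0.039
```

Request:
play_rows --series '[{"fingers":1,"dx":2,"dy":3,"dz":-1,"turn":0},{"fingers":1,"dx":1,"dy":0,"dz":-2,"turn":0},{"fingers":-0.4,"dx":0,"dy":0,"dz":-2,"turn":0},{"fingers":-0.4,"dx":0,"dy":0,"dz":0,"turn":0},{"fingers":-0.4,"dx":0,"dy":0,"dz":0,"turn":0},{"fingers":-0.4,"dx":0,"dy":0,"dz":20,"turn":0},{"fingers":-0.4,"dx":0,"dy":0,"dz":40,"turn":0},{"fingers":-0.5,"dx":-10,"dy":-20,"dz":35,"turn":0}]'

```text
clock: 20.08
position: [0.4582, 0.2079, 0.0965]
ee_rot: [0.015, 0.92, -0.392, -0.016]
contact_force: [0.7, 0.6, 0.6]
width: 0.0638
```

```bash
python3 st.py;python3 - <<'E'
from loc import *
loc({"white_spool_centre":(.562,.132,.01),"red_spool_centre":(.4685,.2265,.01)})
E
```

```text
pos [0.4582 0.2079 0.0965] toolz [-0.0411 -0.0148 -0.999 ] heading -0.806 q [ 0.2896  0.2834  1.7922 -0.0027  1.1095  1.0969] qd [-0.4006 -0.7332 -0.049  -0.0622  0.8879 -0.3904] w 0.06379879646714831 F [0.6544 0.5615 0.6133] t 20.0833
white_spool_centre [326, 572] [0.5631 0.1312 0.     0.068 ] [0.5619 0.1317 0.     0.042 ] [0.5635 0.1289 0.     0.0084]
red_spool_centre [32, 620] [ 0.4656  0.2276  0.     18.3296] [ 0.45    0.2231  0.     17.8478] [0.4713 0.2252 0.     0.0408]
```

Request:
play_rows --series '[{"fingers":-0.5,"dx":-3,"dy":-36,"dz":3,"turn":-0.12},{"fingers":-0.5,"dx":-3,"dy":-36,"dz":2,"turn":-0.12},{"fingers":-0.5,"dx":-3,"dy":-36,"dz":1,"turn":-0.12},{"fingers":-0.5,"dx":-3,"dy":-36,"dz":1,"turn":-0.12},{"fingers":-0.5,"dx":-3,"dy":-36,"dz":1,"turn":-0.12},{"fingers":-0.5,"dx":-3,"dy":-36,"dz":0,"turn":-0.12},{"fingers":-0.5,"dx":-3,"dy":-36,"dz":0,"turn":-0.12},{"fingers":-0.5,"dx":-3,"dy":-36,"dz":0,"turn":-0.12},{"fingers":-0.5,"dx":-3,"dy":-30,"dz":0,"turn":-0.12},{"fingers":-0.5,"dx":0,"dy":-5,"dz":-5,"turn":-0.05},{"fingers":-0.5,"dx":0,"dy":0,"dz":-5,"turn":0}]'

```text
clock: 21.3
position: [0.4221, -0.1255, 0.0782]
ee_rot: [-0.007, -0.547, 0.836, 0.032]
contact_force: [-0.6, 0.3, -0.4]
width: 0.0642
```

```bash
python3 st.py
```

```text
pos [ 0.4221 -0.1255  0.0782] toolz [-0.0465  0.0466 -0.9978] heading -1.983 q [-0.4659  0.2264  1.934   0.024   1.0438  1.5041] qd [-0.0422  0.1003  0.0869 -0.0085 -0.177  -0.0245] w 0.06415412794348385 F [-0.5581  0.3156 -0.431 ] t 21.3
```

Request:
play_rows --series '[{"fingers":-0.5,"dx":-1,"dy":-12,"dz":-12,"turn":-0.04},{"fingers":-0.5,"dx":-1,"dy":-12,"dz":-20,"turn":-0.03},{"fingers":-0.5,"dx":-1,"dy":-2,"dz":-20,"turn":0},{"fingers":-0.5,"dx":0,"dy":0,"dz":-8,"turn":0}]'

```text
clock: 21.63
position: [0.4188, -0.1502, 0.0126]
ee_rot: [-0.006, -0.519, 0.854, 0.035]
contact_force: [-0.6, 1.1, 0.0]
width: 0.064
```

Request:
play_rows --series '[{"fingers":-0.5,"dx":0,"dy":-2,"dz":-12,"turn":0},{"fingers":-0.5,"dx":0,"dy":0,"dz":-10,"turn":0},{"fingers":-0.5,"dx":0,"dy":0,"dz":-5,"turn":0},{"fingers":-0.5,"dx":0,"dy":0,"dz":-2,"turn":0}]'

```text
clock: 21.97
position: [0.4153, -0.1463, -0.0239]
ee_rot: [-0.009, -0.523, 0.852, 0.041]
contact_force: [-0.5, -0.9, -0.3]
width: 0.0641
```

Request:
play_rows --series '[{"fingers":-0.5,"dx":2,"dy":-4,"dz":3,"turn":0},{"fingers":-0.5,"dx":1,"dy":-3,"dz":2,"turn":0},{"fingers":1,"dx":0,"dy":0,"dz":0,"turn":0},{"fingers":1,"dx":0,"dy":0,"dz":0,"turn":0},{"fingers":1,"dx":0,"dy":0,"dz":0,"turn":0},{"fingers":1,"dx":0,"dy":0,"dz":0,"turn":0}]'

```text
clock: 22.47
position: [0.4198, -0.1528, -0.0176]
ee_rot: [-0.009, -0.524, 0.85, 0.041]
contact_force: [0.2, 0.5, 0.1]
width: 0.0346
```

```bash
python3 st.py
```

```text
pos [ 0.4198 -0.1528 -0.0176] toolz [-0.0575  0.0605 -0.9965] heading -2.038 q [-0.5257  0.3781  2.026   0.0322  0.818   1.4878] qd [-0.0012 -0.012  -0.0076  0.0007  0.0091 -0.0005] w 0.03464275411566188 F [0.197  0.5298 0.0926] t 22.4667
```

Request:
play_rows --series '[{"fingers":1,"dx":0,"dy":0,"dz":15,"turn":0},{"fingers":1,"dx":0,"dy":0,"dz":35,"turn":0},{"fingers":1,"dx":2,"dy":5,"dz":38,"turn":0.1},{"fingers":1,"dx":7,"dy":19,"dz":30,"turn":0.12},{"fingers":1,"dx":9,"dy":25,"dz":12,"turn":0.12},{"fingers":1,"dx":9,"dy":25,"dz":5,"turn":0.12},{"fingers":1,"dx":9,"dy":25,"dz":3,"turn":0.12},{"fingers":1,"dx":9,"dy":25,"dz":2,"turn":0.12},{"fingers":1,"dx":9,"dy":25,"dz":2,"turn":0.12},{"fingers":1,"dx":9,"dy":25,"dz":2,"turn":0.12}]'

```text
clock: 23.3
position: [0.4834, 0.0237, 0.1375]
ee_rot: [0.026, 0.861, -0.508, -0.026]
contact_force: [0.3, -0.1, 0.3]
width: 0.0345
```

```bash
python3 st.py
```

```text
pos [0.4834 0.0237 0.1375] toolz [-0.0711 -0.0189 -0.9973] heading -1.067 q [-0.0753  0.2336  1.75   -0.0257  1.2276  1.0007] qd [ 0.7268  0.132  -0.2749 -0.062   0.1038 -0.7452] w 0.034487649070101656 F [ 0.283  -0.0676  0.2734] t 23.3
```

Request:
play_rows --series '[{"fingers":1,"dx":8,"dy":23,"dz":0,"turn":0.12},{"fingers":1,"dx":8,"dy":23,"dz":0,"turn":0.12},{"fingers":1,"dx":8,"dy":23,"dz":0,"turn":0.12},{"fingers":1,"dx":8,"dy":23,"dz":0,"turn":0.12},{"fingers":1,"dx":8,"dy":23,"dz":0,"turn":0.12},{"fingers":1,"dx":8,"dy":23,"dz":0,"turn":0.12},{"fingers":1,"dx":8,"dy":23,"dz":0,"turn":0.12},{"fingers":1,"dx":6,"dy":15,"dz":0,"turn":0.12},{"fingers":1,"dx":0,"dy":0,"dz":-5,"turn":0.05},{"fingers":1,"dx":0,"dy":0,"dz":-5,"turn":0}]'

```text
clock: 24.13
position: [0.5489, 0.2164, 0.1307]
ee_rot: [0.032, 0.999, -0.003, -0.005]
contact_force: [-0.4, 0.5, -0.4]
width: 0.0343
```

```bash
python3 st.py
```

```text
pos [0.5489 0.2164 0.1307] toolz [-0.0105 -0.0633 -0.9979] heading -0.006 q [ 0.2956  0.3685  1.5643 -0.0609  1.2379  0.3216] qd [ 0.0253  0.0578  0.06    0.013  -0.1492  0.0266] w 0.034348799818056205 F [-0.4148  0.4915 -0.4408] t 24.1333
```

Request:
play_rows --series '[{"fingers":1,"dx":5,"dy":4,"dz":-20,"turn":0},{"fingers":1,"dx":5,"dy":4,"dz":-30,"turn":0},{"fingers":1,"dx":0,"dy":0,"dz":-30,"turn":0},{"fingers":1,"dx":0,"dy":0,"dz":-15,"turn":0},{"fingers":1,"dx":0,"dy":0,"dz":-3,"turn":0}]'

```text
clock: 24.55
position: [0.5595, 0.2241, 0.0309]
ee_rot: [0.031, 0.999, -0.007, -0.002]
contact_force: [-0.3, 0.3, -0.8]
width: 0.0345
```

Request:
play_rows --series '[{"fingers":1,"dx":0,"dy":0,"dz":-14,"turn":0.01},{"fingers":1,"dx":0,"dy":0,"dz":-13,"turn":0},{"fingers":1,"dx":-1,"dy":0,"dz":-7,"turn":0},{"fingers":1,"dx":-1,"dy":0,"dz":-2,"turn":0}]'

```text
clock: 24.88
position: [0.5572, 0.222, -0.0056]
ee_rot: [0.031, 1.0, -0.005, -0.003]
contact_force: [-0.4, -0.1, 0.4]
width: 0.0345
```

Request:
play_rows --series '[{"fingers":1,"dx":2,"dy":2,"dz":-1,"turn":0},{"fingers":1,"dx":1,"dy":1,"dz":-1,"turn":0},{"fingers":-0.3,"dx":0,"dy":0,"dz":0,"turn":0},{"fingers":-0.3,"dx":0,"dy":0,"dz":0,"turn":0},{"fingers":-0.3,"dx":0,"dy":0,"dz":2,"turn":0},{"fingers":-0.3,"dx":0,"dy":0,"dz":20,"turn":0},{"fingers":-0.4,"dx":0,"dy":0,"dz":40,"turn":0},{"fingers":-0.5,"dx":0,"dy":-15,"dz":35,"turn":0}]'

```text
clock: 25.55
position: [0.5568, 0.2106, 0.0889]
ee_rot: [0.032, 0.999, -0.005, -0.007]
contact_force: [1.0, 0.4, 0.7]
width: 0.0636
```

```bash
python3 st.py;python3 - <<'E'
from loc import *
loc({"wax_centre":(.5615,.226,.01),"red_spool_centre":(.4685,.2265,.01),"weight_centre":(.5555,-.0317)})
B=get_image("side"); v=cv2.resize(B["pixels"][200:360,230:410,::-1],None,fx=3.3,fy=3.3,interpolation=cv2.INTER_CUBIC); cv2.imwrite("pics/c6.png",v)
E
```

```text
pos [0.5568 0.2106 0.0889] toolz [-0.0151 -0.0635 -0.9979] heading -0.01 q [ 0.2821  0.4127  1.6062 -0.0621  1.1557  0.318 ] qd [-0.3103 -0.4774 -0.3191 -0.0186  0.8492 -0.36  ] w 0.06364090641156162 F [1.0249 0.4303 0.6825] t 25.55
wax_centre [45, 498] [ 0.5745  0.2172  2.1319 13.0332] [ 0.5764  0.2129  2.1441 12.1553] [0.5601 0.2264 0.0598 0.0332]
red_spool_centre [647] [0.4711 0.2247 0.     0.0188] [0.4711 0.2247 0.     0.0188]
weight_centre [561, 77] [ 0.5502 -0.0347  0.1207  7.865 ] [ 0.5556 -0.0319  0.8869  0.006 ] [ 0.5396 -0.0307  0.12    7.5446]
```

View pics/c6.png

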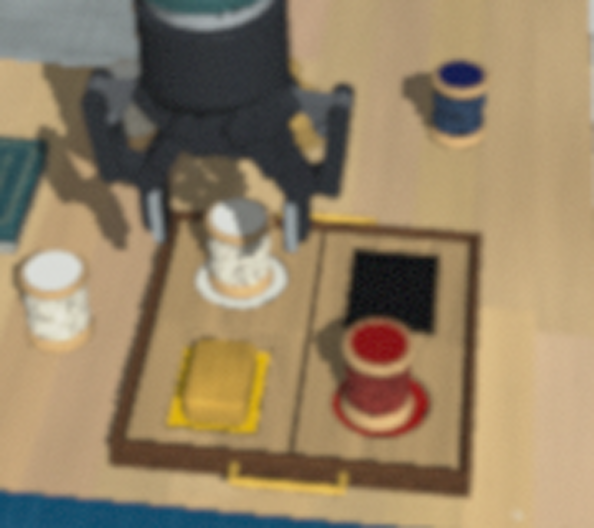

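Request:
play_rows --series '[{"fingers":-0.6,"dx":0,"dy":-28,"dz":4,"turn":0.12},{"fingers":-0.6,"dx":0,"dy":-32,"dz":2,"turn":0.12},{"fingers":-0.6,"dx":0,"dy":-32,"dz":1,"turn":0.12},{"fingers":-0.6,"dx":0,"dy":-32,"dz":0,"turn":0.12},{"fingers":-0.6,"dx":0,"dy":-32,"dz":0,"turn":0.12},{"fingers":-0.6,"dx":0,"dy":-32,"dz":0,"turn":0.12},{"fingers":-0.6,"dx":0,"dy":-25,"dz":0,"turn":0.1},{"fingers":-0.6,"dx":0,"dy":0,"dz":-2,"turn":0},{"fingers":-0.6,"dx":0,"dy":0,"dz":-2,"turn":0}]' --squeeze 110

```text
clock: 26.75
position: [0.5512, -0.0084, 0.0794]
ee_rot: [0.032, 0.913, 0.407, -0.002]
contact_force: [0.1, -0.1, 0.0]
width: 0.0683
```

```bash
python3 st.py
```

```text
pos [ 0.5512 -0.0084  0.0794] toolz [ 0.0221 -0.0609 -0.9979] heading 0.839 q [-0.1     0.3323  1.7678 -0.0688  1.0144 -0.9041] qd [-0.0403  0.0347  0.0431 -0.0276 -0.0652 -0.0351] w 0.06826078141083704 F [ 0.0988 -0.0726  0.0326] t 26.75
```

Request:
play_rows --series '[{"fingers":-0.6,"dx":2,"dy":-11,"dz":-8,"turn":0.03},{"fingers":-0.6,"dx":2,"dy":-11,"dz":-10,"turn":0.02},{"fingers":-0.6,"dx":0,"dy":-2,"dz":-6,"turn":0},{"fingers":-0.6,"dx":0,"dy":0,"dz":-1,"turn":0}]'

```text
clock: 27.08
position: [0.5544, -0.0296, 0.0508]
ee_rot: [0.03, 0.902, 0.43, -0.003]
contact_force: [-0.2, 0.0, -0.4]
width: 0.0685
```

Heading 0.89 is right. Going down.

Request:
play_rows --series '[{"fingers":-0.6,"dx":1,"dy":-3,"dz":-14,"turn":0},{"fingers":-0.6,"dx":0,"dy":-1,"dz":-18,"turn":0},{"fingers":-0.6,"dx":0,"dy":0,"dz":-15,"turn":0},{"fingers":-0.6,"dx":0,"dy":0,"dz":-7,"turn":0}]'

```text
clock: 27.42
position: [0.5571, -0.0287, -0.0042]
ee_rot: [0.03, 0.903, 0.429, -0.001]
contact_force: [-0.9, 0.7, 0.5]
width: 0.0684
```

Request:
play_rows --series '[{"fingers":-0.6,"dx":-1,"dy":-3,"dz":-5,"turn":0},{"fingers":-0.6,"dx":-1,"dy":-2,"dz":-4,"turn":0},{"fingers":1,"dx":0,"dy":0,"dz":-1,"turn":0},{"fingers":1,"dx":0,"dy":0,"dz":-1,"turn":0},{"fingers":1,"dx":0,"dy":0,"dz":-1,"turn":0},{"fingers":1,"dx":0,"dy":0,"dz":-1,"turn":0}]'

```text
clock: 27.92
position: [0.554, -0.0315, -0.0165]
ee_rot: [0.029, 0.903, 0.43, -0.002]
contact_force: [-1.0, 0.3, -0.2]
width: 0.0379
```

```bash
python3 st.py
```

```text
pos [ 0.554  -0.0315 -0.0165] toolz [ 0.0214 -0.0551 -0.9983] heading 0.888 q [-0.146   0.452   1.8707 -0.0723  0.7909 -0.9845] qd [ 0.0011 -0.0011  0.0025 -0.0002 -0.0052  0.0058] w 0.0379302444298773 F [-1.0181  0.284  -0.1623] t 27.9167
```

Request:
play_rows --series '[{"fingers":1,"dx":0,"dy":0,"dz":10,"turn":0},{"fingers":1,"dx":0,"dy":0,"dz":25,"turn":0},{"fingers":1,"dx":0,"dy":0,"dz":35,"turn":0},{"fingers":1,"dx":-2,"dy":5,"dz":35,"turn":-0.05}]'

```text
clock: 28.25
position: [0.541, -0.0253, 0.0816]
ee_rot: [0.022, 0.914, 0.406, -0.013]
contact_force: [0.9, -0.3, -6.1]
width: 0.0378
```

```bash
python3 st.py
```

```text
pos [ 0.541  -0.0253  0.0816] toolz [-0.0067 -0.0505 -0.9987] heading 0.835 q [-0.1384  0.3308  1.7628 -0.0588  1.0484 -0.9449] qd [ 0.1136 -0.4616 -0.4827  0.0569  1.0463  0.6928] w 0.03777491015187107 F [ 0.9302 -0.3272 -6.108 ] t 28.25
```

Request:
play_rows --series '[{"fingers":1,"dx":-8,"dy":18,"dz":10,"turn":-0.11},{"fingers":1,"dx":-10,"dy":22,"dz":4,"turn":-0.12},{"fingers":1,"dx":-10,"dy":22,"dz":2,"turn":-0.12},{"fingers":1,"dx":-10,"dy":22,"dz":2,"turn":-0.12},{"fingers":1,"dx":-10,"dy":22,"dz":2,"turn":-0.12},{"fingers":1,"dx":-10,"dy":22,"dz":2,"turn":-0.12},{"fingers":1,"dx":-8,"dy":15,"dz":2,"turn":-0.1},{"fingers":1,"dx":0,"dy":0,"dz":2,"turn":0},{"fingers":1,"dx":0,"dy":0,"dz":2,"turn":0}]'

```text
clock: 29.0
position: [0.4701, 0.1233, 0.1142]
ee_rot: [0.018, 1.0, -0.005, -0.021]
contact_force: [-0.0, 0.3, -6.8]
width: 0.0382
```

```bash
python3 st.py
```

```text
pos [0.4701 0.1233 0.1142] toolz [-0.042  -0.0353 -0.9985] heading -0.011 q [ 0.1368  0.2455  1.7975 -0.0321  1.1453  0.1612] qd [ 0.0274 -0.0287 -0.0072  0.0286  0.0717  0.0332] w 0.038186237495531544 F [-0.0006  0.2585 -6.7646] t 29.0
```

Request:
play_rows --series '[{"fingers":1,"dx":-1,"dy":5,"dz":-20,"turn":0.01},{"fingers":1,"dx":-1,"dy":5,"dz":-30,"turn":0},{"fingers":1,"dx":0,"dy":0,"dz":-20,"turn":0},{"fingers":1,"dx":0,"dy":0,"dz":-8,"turn":0},{"fingers":1,"dx":0,"dy":0,"dz":0,"turn":0}]'

```text
clock: 29.42
position: [0.4703, 0.1315, 0.0348]
ee_rot: [0.018, 1.0, 0.002, -0.018]
contact_force: [-0.5, 0.5, -6.8]
width: 0.0383
```

Request:
play_rows --series '[{"fingers":1,"dx":-2,"dy":2,"dz":-12,"turn":0},{"fingers":1,"dx":-1,"dy":1,"dz":-12,"turn":0},{"fingers":1,"dx":0,"dy":0,"dz":-8,"turn":0},{"fingers":1,"dx":0,"dy":0,"dz":-1,"turn":0}]'

```text
clock: 29.75
position: [0.4709, 0.1327, 0.003]
ee_rot: [0.018, 1.0, 0.002, -0.015]
contact_force: [-0.1, 0.9, -6.5]
width: 0.0385
```

Request:
play_rows --series '[{"fingers":1,"dx":-3,"dy":2,"dz":-4,"turn":0},{"fingers":1,"dx":-2,"dy":1,"dz":-4,"turn":0},{"fingers":1,"dx":-1,"dy":0,"dz":-2,"turn":0}]'

```text
clock: 30.0
position: [0.4675, 0.1355, -0.0056]
ee_rot: [0.018, 1.0, 0.001, -0.013]
contact_force: [0.4, -0.7, -6.8]
width: 0.038
```

Request:
play_rows --series '[{"fingers":1,"dx":0,"dy":-1,"dz":-2,"turn":0},{"fingers":-0.2,"dx":0,"dy":0,"dz":0,"turn":0},{"fingers":-0.3,"dx":0,"dy":0,"dz":0,"turn":0},{"fingers":-0.3,"dx":0,"dy":0,"dz":0,"turn":0},{"fingers":-0.3,"dx":0,"dy":0,"dz":15,"turn":0},{"fingers":-0.3,"dx":0,"dy":0,"dz":35,"turn":0},{"fingers":-0.3,"dx":0,"dy":0,"dz":38,"turn":0},{"fingers":-0.3,"dx":-20,"dy":0,"dz":35,"turn":0},{"fingers":-0.3,"dx":-35,"dy":0,"dz":20,"turn":0},{"fingers":-0.3,"dx":-38,"dy":0,"dz":0,"turn":0},{"fingers":-0.3,"dx":-35,"dy":0,"dz":0,"turn":0}]'

```text
clock: 30.92
position: [0.3518, 0.1357, 0.1498]
ee_rot: [0.016, 1.0, -0.0, 0.001]
contact_force: [-1.4, 0.0, -0.4]
width: 0.0555
```

```bash
python3 st.py;python3 - <<'E'
from loc import *
loc({"white_spool_centre":(.562,.132,.01),"red_spool_centre":(.4685,.2265,.01),"wax_centre":(.5615,.226,.01),"weight_centre":(.468,.133,.01),"navy_spool_centre":(.4355,-.0416),"rubber_centre":(.387,-.28)})
for k,n in(("top",(slice(190,320),slice(210,350))),("side",(slice(230,370),slice(240,400)))):
    im=get_image(k); cv2.imwrite(f"pics/f_{k}.png",cv2.resize(im["pixels"][n[0],n[1],::-1],None,fx=3.5,fy=3.5,interpolation=cv2.INTER_CUBIC))
E
```

```text
pos [0.3518 0.1357 0.1498] toolz [ 0.0012 -0.0324 -0.9995] heading -0.0 q [ 0.2164  0.0252  1.9688 -0.0349  1.1537  0.2308] qd [ 0.2228 -0.6664  0.6086  0.0005 -0.0441  0.2279] w 0.055471983191042344 F [-1.3794  0.0122 -0.4093] t 30.9167
white_spool_centre [331, 541] [0.5633 0.1308 0.     0.0684] [0.5636 0.1319 0.     0.0358] [0.5625 0.1291 0.     0.0241]
red_spool_centre [151, 600] [0.474  0.228  0.     1.6264] [0.4806 0.2293 0.     1.4194] [0.4709 0.2259 0.     0.0546]
wax_centre [392, 504] [0.5611 0.2268 0.0223 0.0759] [0.5611 0.228  0.0232 0.0379] [0.5608 0.2256 0.037  0.0281]
weight_centre [124, 689] [4.7130e-01 1.2310e-01 2.2000e-03 4.5085e+00] [0.4748 0.1125 1.8843 4.0597] [0.4686 0.1311 3.1331 0.0187]
navy_spool_centre [334, 378] [ 0.4359 -0.043   0.      0.1174] [ 0.4355 -0.0426  0.      0.0191] [ 0.4367 -0.0443  0.      0.0943]
rubber_centre [275, 50] [ 0.4011 -0.2755  3.1002  2.1306] [ 0.3868 -0.2799  2.1136  0.0083] [ 0.4024 -0.2776  3.111   1.178 ]
```

View pics/f_side.png

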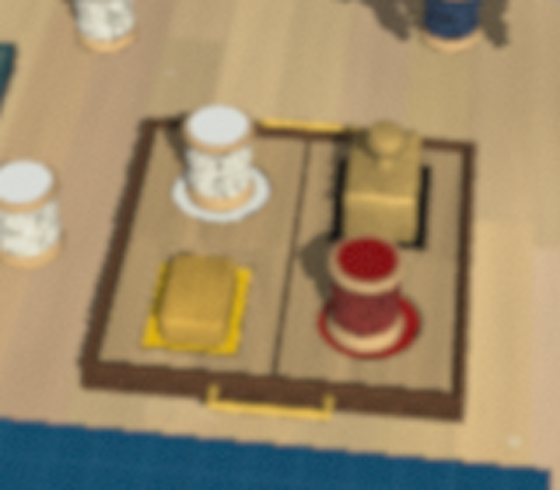

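View pics/f_top.png

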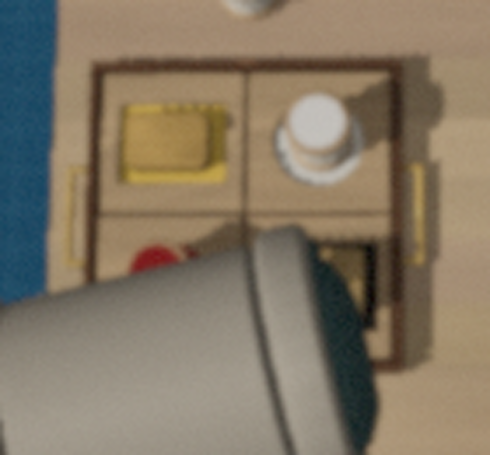

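All four sit on their pads within about 3 mm, upright and aligned. In the side view the white spool is at (218,160), the weight at (384,190), the wax at (200,300) and the red spool at (365,295). The arm is clear, so I'm handing in.

Request:
play_rows --series '[{"fingers":-0.3,"dx":0,"dy":0,"dz":10,"turn":0},{"fingers":-0.3,"dx":0,"dy":0,"dz":0,"turn":0},{"fingers":-0.3,"dx":0,"dy":0,"dz":0,"turn":0}]'

```text
clock: 31.97
position: [0.3514, 0.1355, 0.1573]
ee_rot: [0.017, 1.0, 0.0, -0.003]
contact_force: [0.4, -0.1, -0.5]
width: 0.0555
```

```bash
python3 -c "
from rig import *; print(sign_off())"
```

```text
the job is handed in; nothing more can be done
None
```

I packed all four things into the caddy and handed the job in at about 32 s on the clock; no verdict is reported.

**Last checks:** The fits put all four about 1–3 mm from their pad centres, standing upright, with the wax and the weight lengthwise within about 0.04 rad. The red spool and the weight were checked from the side view only, because the arm hid them from above. The navy spool read about 1.5 mm from its start. The eraser read within 1 mm from above; its side mask was partly hidden and its fit poor, so I disregarded it.

**What failed or disagreed:**
- **Missed grasps:** The first tries at the red and white spools failed. The fingertips stood about 22 mm behind the reported TCP, not 11 mm ahead as given, so the fingers closed on the spool tops. Both spools stayed standing. I measured the offset from the pictures and the contact, and worked with it from then on.
- **Tilt creep:** The tool's orientation drifted by up to about 0.1 rad over many rows. I kept it in check by turning the tool during the transfers.

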